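Lid and hasp the wax sample crate

ROBOT

A 6-joint arm with a two-finger parallel gripper is mounted at the origin on the work surface. World frame = base frame: x ahead of the robot, y to its left, z up, the work surface at z = 0. Lengths are in m, angles in degrees, forces in N, time in s.
With the tool pointing down it reaches from about 0.375 to 0.9 m from the base axis. Payload 3.1 kg.
Tool frame: the origin (TCP) lies between the finger pads; the fingertips stand 11 mm ahead of it and the grasp point (between the pads) lies 8 mm behind it; x points along the fingers, y is the direction in which the jaws open and shut, and the axes are right-handed (so a half turn about x gives the same grasp; the last joint's range is limited). The gripper opens to 87 mm and grips with 3 to 60 N. Pads are 19 mm wide; open, the fingers measure 117 mm over their backs; the gripper's body (75 mm by 190 mm) begins 51 mm behind the grasp point.
Start: joints at [59.616, 30.224, 82.088, -0, 67.689, -10.227], TCP at [0.215, 0.587, 0.234] pointing down, gripper open.
Joint ranges: [-176.69, 176.69], [-43.24, 126.21], [12.49, 139.97], [-82, 262], [0, 151.66], [-163.58, 163.58]. Speed limits (degrees/s): [159.86, 159.86, 180, 180, 180, 180].

INTERFACE

Orientations are given as a 3x3 rotation matrix whose columns are the frame's x, y, z axes.
In Python, from rig import bot gives the robot as it stands.
- The arm moves only by the shell command python3 -m inch 'ROWS' [OPENING]. ROWS is a JSON object of lists of equal length, an entry for each row: "dp": the shift along the tool's x, y, z in mm, a list of three; "yaw": the turn about the tool's x in degrees. In form: {"dp": [[tx, ty, tz], ...], "yaw": [yaw, ...]}. A call has 1 to 20 rows; each row shifts and turns the commanded pose from where the row before left it, along the tool's axes as they then stand; what a row does not reach is not made up. A row lasts 1/12 s, in which the tool goes at most 41.7 mm and 7.16 degrees, less where a joint would pass 70% of its speed; a pose out of reach is approached as far as the arm can. A call is refused whole if a number of a shift passes 41.7 or a number of a turn 7.16, either way. A call with a gripper value outside its range is refused whole. OPENING is the finger opening in mm, from 0 to 87, set as the call begins (- or left out, the last holds). The fingers move at their own pace and stop on an object; the grip force is fixed at half the most. Time passes only in rows, so rows that do not move let the fingers close. It gives the time, the measured TCP pose, the force and the opening at its end, in the units of the state.
- bot.read_state(): the state, without advancing time (a new reading comes with each control period).
- bot.capture(name): name is "scene" or "top"; returns a dict with "color" (480x640x3 uint8, red, green, blue), "intrinsics" (3x3 intrinsics, pixels), "pose" (4x4, takes a point from camera to world coordinates). Camera axes: x right, y down, z forward; pixel columns grow to the right and rows downward; lengths in m; the calibration is good to about 2 mm. A picture is of the moment at which its call begins. There is no depth.
- bot.hand_in(): hands the job in, once; it reports no verdict.
The state is a dict: "time_s": time; "joint_positions": joint angles; "qvel": joint speeds; "tau": joint torques, N m; "position": TCP position; "tcp_rot": TCP orientation; "force": force on the tool from outside, world axes, zero at the start; "moment": the same for the moment, N m; "opening": opening from 0.0 (shut) to 1.0 (fully open).
Only numpy, scipy, OpenCV 4.12 (cv2) and the standard library are available. Lean on these libraries where they do the work, as an engineer would, in place of code of your own. Each camera call takes 0.05 s, during which the arm holds its last target.

TASK

Take the plywood lid with the domed steel catch out of the rack and set it on the crate, level and fully down between the crate's two end boards. Then swing the steel hasp over so that it lies flat on the lid with the catch in its window. Leave the wax bar, brush, jar and tin where they are.

Things in the scene. Friction and masses are not known exactly. Their poses are not given: they have to be found in the camera images.
- crate: Small plywood crate screwed to the bench on a 150 x 96 x 10 mm foot. Origin: centre of its underside; x along its length, hinge end at +x; z up. Two end boards 10 mm thick, 56 mm wide, inner faces at x = +-39 mm, tops 87 mm above the bench. Two side boards 78 mm long, outer faces at y = +-28 mm, inner at +-22 mm, tops 75 mm above the bench: the lid rests on these.
- crate_seat (a point): Centre of the crate's opening at the side boards' top, 75 mm above the bench, axes as the crate. With the lid seated, the lid's origin is 8 mm below this point, the lid's ends 5 mm from the end boards (no room for fingers) and its sides flush with the side boards (free).
- lid: Loose plywood lid, 120 g, same after a half turn. Board 68 (x) x 56 (y) x 14 mm; under it a block 40 x 36 x 8 mm that drops between the crate's side boards with 4 mm play; on top a smooth steel dome, the catch, 18 mm across, 7 mm high, too slanted to pinch. Origin: centre of the block's underside; z up; board from 8 to 22 mm above it. Starts in a rack bay, origin 10 mm above the bench.
- rack: Fixed black rack, 56 (x) x 152 (y) mm, origin at its underside's centre, floor 10 mm thick, two bays at y = +-36 mm, each 64 mm wide between walls 38 mm high, open at the ends (+-x). One holds the lid, the other the wax bar; the walls leave only the ends of the lid to grip. The bench between rack and crate is clear, to set the lid down and take it by its sides.
- hasp_hinge (a point): Middle of the hasp's hinge axis on the crate's +x end, 91 mm above the bench, 49 mm from the crate's centre; axes as the crate; the hinge turns about y.
- hasp_tip (a point): Middle of the free end of the hasp, 73 mm from the hinge. The hasp is a steel plate 40 mm wide and 4 mm thick with a 28 x 28 mm window centred 49 mm from the hinge, and a red lip 7 mm high along its free end.
- hasp (a joint): Hasp angle: 0 = flat on the seated lid, over the catch; pi/2 = standing straight up; more = leaning outwards, away from the lid (it starts there, at 1.95 to 2.35). Stiff hinge: it stays where it is left. A push of 1 to 2 N at the free end moves it.
- wax_bar: Bystander: amber wax bar 66 x 54 x 24 mm in the rack's other bay. Origin: centre of its underside.
- brush: Bystander: flat hand brush with a wooden handle, lying towards the far side of the bench.
- jar: Bystander: amber jar with a steel cap, 66 mm across, 90 mm high, at the left.
- tin: Bystander: open steel bowl, 90 mm across, at the right.
Things that resemble listed ones, but are neither listed nor needed, are in the scene too. Leave any green or pink look-alike of the crate alone.

How it is judged (in metres and radians):
On the way:
1. the lid sits fully down on the crate while the hasp is still open (z of lid in the frame of crate_seat below -0.004 m and horizontal distance between lid and crate_seat below 0.01 m and angle between lid's own z axis and vertical below 0.08 rad and value of joint hasp above 0.6 rad), for 0.2 s.
At the end, for the whole second after the job is handed in: The lid rests on the crate, within 4 mm of fully down, 10 mm of centred, 0.25 rad of square and 0.08 rad of level, at rest; the hasp is within 0.10 rad of flat, over the catch (z of lid in the frame of crate_seat between -0.012 and -0.004 m and horizontal distance between lid and crate_seat below 0.01 m and angle between the x axis of lid and the x axis of crate, either way round below 0.25 rad and angle between lid's own z axis and vertical below 0.08 rad and value of joint hasp below 0.1 rad and linear speed of lid below 0.02 m/s); the robot touches nothing.
It fails at once if the wax bar, brush, jar or tin is displaced by more than 40 mm (distance of any of wax_bar, brush, jar, tin from where it was at the start of the episode above 0.04 m).
It also fails if it takes over 64 s, if anything falls off the work surface, if the arm or the gripper's body presses on something with over 40 N, if the wrist force passes 120 N, or if a joint passes its speed limit or range.

## Working session

There is one attempt and no reset: what is moved stays moved. The work goes in short steps, Python scripts to look and compute and a shell command to move; the robot and the scene stay as the last step left them, time stands still between calls to the robot, and variables do not carry over. Pictures are saved under pics/ and viewed, and the job is handed in when it is done.

```bash
ls; mkdir -p pics
python3 - <<'E'
from rig import bot
import cv2,numpy as np
np.set_printoptions(precision=4,suppress=True)
for n in("scene","top"):
    c=bot.capture(n); cv2.imwrite(f"pics/{n}0.png",c["color"][:,:,::-1]); print(n,c["intrinsics"],c["pose"])
s=bot.read_state(); print(s)
E
```

```text
pics
scene [[439.266    0.     320.0483]
 [  0.     439.266  237.8135]
 [  0.       0.       1.    ]] [[ 0.8161  0.3575 -0.4541  1.0165]
 [ 0.5779 -0.512   0.6355 -0.756 ]
 [-0.0053 -0.781  -0.6245  0.8064]
 [ 0.      0.      0.      1.    ]]
top [[564.4302   0.     313.837 ]
 [  0.     564.4302 245.2229]
 [  0.       0.       1.    ]] [[ 0.0217 -0.9888  0.1473  0.28  ]
 [-0.9997 -0.0193  0.018  -0.0344]
 [-0.015  -0.1477 -0.9889  1.5929]
 [ 0.      0.      0.      1.    ]]
{'time_s': 0.1, 'joint_positions': array([ 59.6161,  30.2744,  82.1507,  -0.0016,  67.6893, -10.2262]), 'qvel': array([ 0.0215, -0.1737, -0.1201, -0.0749, -0.0458, -0.0509]), 'tau': array([  0.0001, -44.0987, -17.7151,   0.0635,   0.0534,  -0.0001]), 'position': array([0.215 , 0.5862, 0.2327]), 'tcp_rot': array([[-0.001 ,  0.3446,  0.9388],
       [-0.0017,  0.9387, -0.3446],
       [-1.    , -0.002 , -0.0003]]), 'force': array([-0.2443, -0.1252, -1.071 ]), 'moment': array([ 0.0241, -0.0038,  0.0854]), 'opening': 0.9991325174279111}
```

View pics/scene0.png

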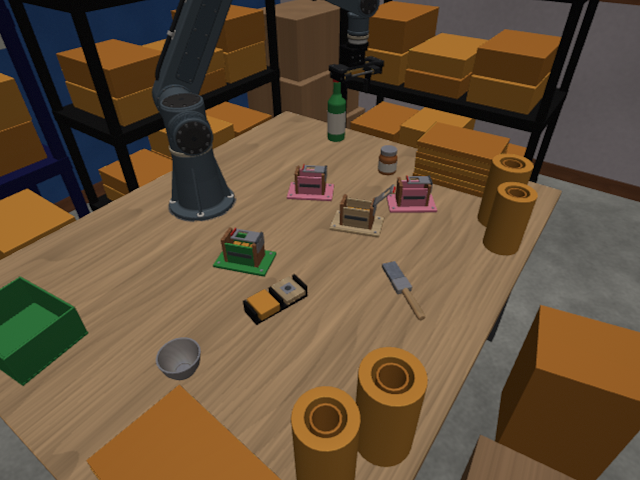

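View pics/top0.png

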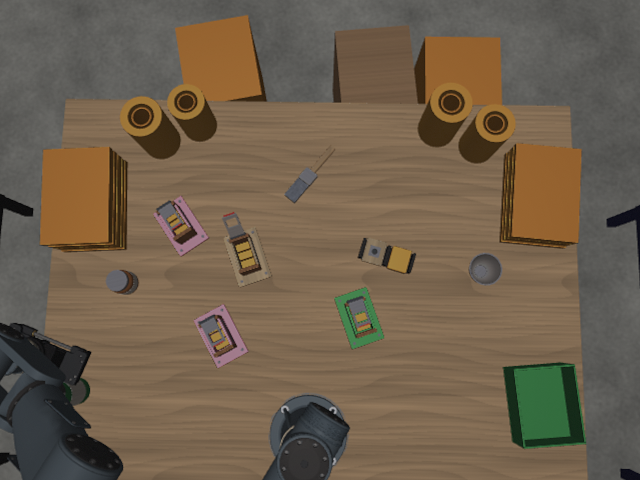

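Top view: plywood crate with its foot at about (247,257) and the open hasp at (232,225). Look-alikes are pink at (180,225) and (220,335), and green at (359,317). The rack has the lid, with the catch at (375,251), and the wax bar at (400,260). The plywood crate fits the description, so I'm enlarging to confirm.

Run:
```python
import cv2,numpy as np
t=cv2.imread("pics/top0.png");s=cv2.imread("pics/scene0.png")
a=cv2.resize(t[200:300,200:300],(400,400),interpolation=cv2.INTER_CUBIC)
b=cv2.resize(t[215:285,345:445][:, :],(400,280),interpolation=cv2.INTER_CUBIC)
c=cv2.resize(s[180:250,320:420],(400,280),interpolation=cv2.INTER_CUBIC)
im=np.zeros((580,800,3),np.uint8); im[:400,:400]=a; im[:280,400:]=b; im[290:570,400:]=c
cv2.imwrite("pics/crop1.png",im)
```

```text
(no output)
```

View pics/crop1.png

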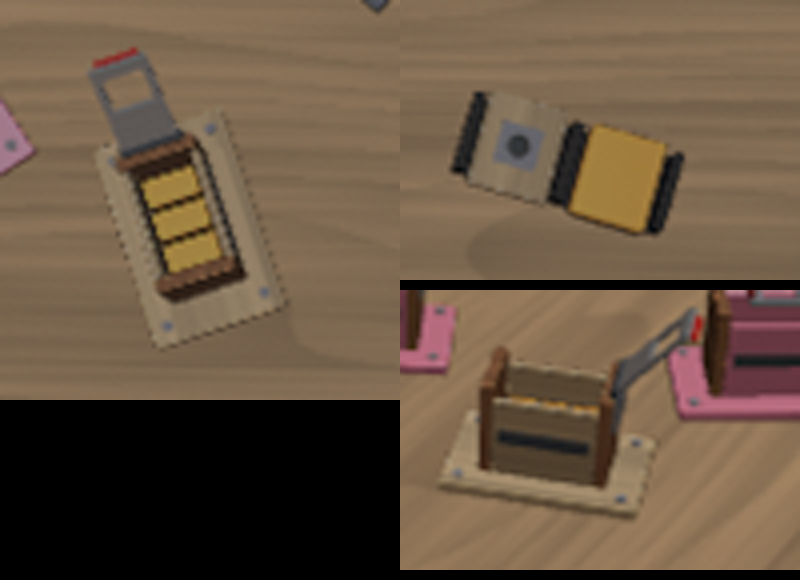

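Confirmed: the plywood crate has an open hasp with a red lip, and the lid with the domed catch is in the rack's left bay. Next I'll localise both with a two-view fit.

```bash
cat > h.py <<'E'
import cv2,numpy as np
from scipy.optimize import least_squares
np.set_printoptions(precision=4,suppress=True)
def crop(img,x0,y0,w,h,k): return cv2.resize(img[y0:y0+h,x0:x0+w],(w*k,h*k),interpolation=cv2.INTER_CUBIC)
def proj(c,P):
    P=np.atleast_2d(P); T=np.linalg.inv(c["pose"]); q=P@T[:3,:3].T+T[:3,3]; K=c["intrinsics"]
    return np.c_[K[0,0]*q[:,0]/q[:,2]+K[0,2],K[1,1]*q[:,1]/q[:,2]+K[1,2]]
def ray(c,uv,z):
    K=c["intrinsics"];d=c["pose"][:3,:3]@np.array([(uv[0]-K[0,2])/K[0,0],(uv[1]-K[1,2])/K[1,1],1]);o=c["pose"][:3,3]
    return o+d*(z-o[2])/d[2]
def tf(p,L):
    L=np.atleast_2d(L).astype(float); c,s=np.cos(p[2]),np.sin(p[2])
    return np.c_[p[0]+c*L[:,0]-s*L[:,1],p[1]+s*L[:,0]+c*L[:,1],L[:,2]]
E
python3 - <<'E'
from h import *
t=cv2.imread("pics/top0.png");s=cv2.imread("pics/scene0.png")
im=np.zeros((600,800,3),np.uint8)
im[:,:400]=crop(t,212,212,50,75,8)
im[:,400:]=0
im[:520,400:]=crop(s,326,182,80,104,5)
cv2.imwrite("pics/c_crate.png",im)
im=np.zeros((600,800,3),np.uint8)
im[:320,:]=crop(t,345,232,80,32,10)
im[330:330+270,:800]=crop(s,236,272,80,54,10)[:270,:] if 0 else cv2.resize(s[272:326,236:316],(400*2,540))[:270]
cv2.imwrite("pics/c_rack.png",im)
cv2.imwrite("pics/c_rack2.png",crop(s,240,272,72,54,11))
E
```

```text
(no output)
```

View pics/c_crate.png

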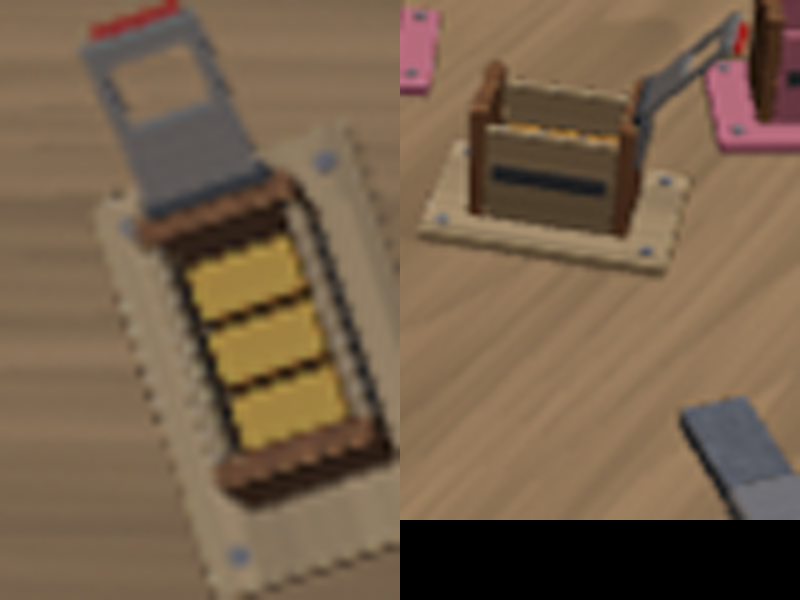

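View pics/c_rack.png

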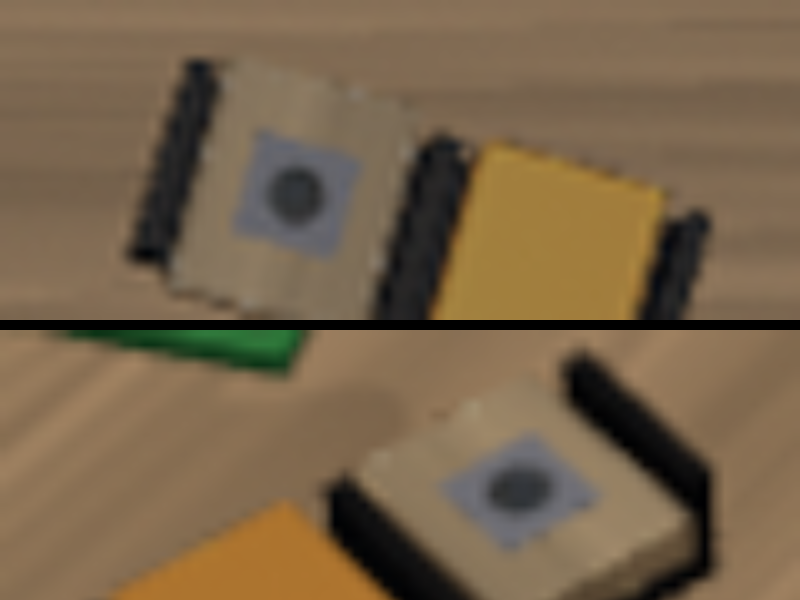

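View pics/c_rack2.png

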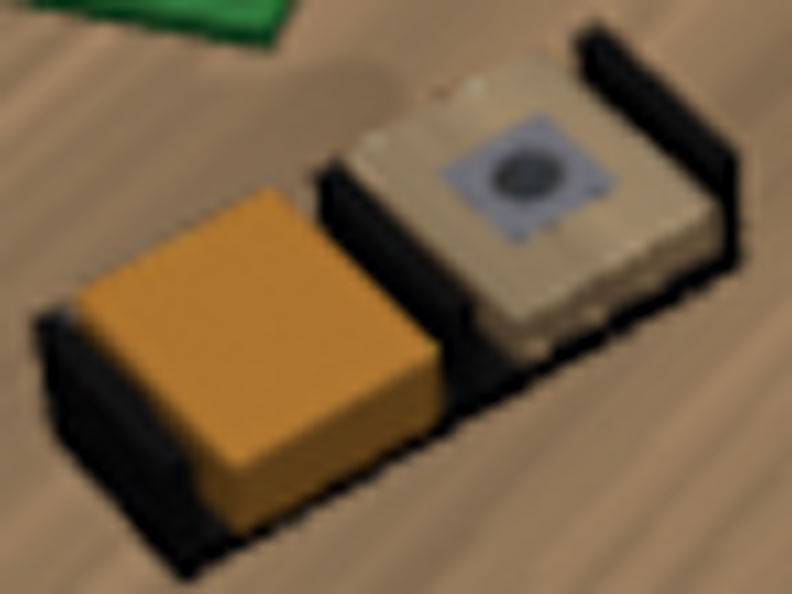

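```bash
cat > fit1.py <<'E'
from h import *
from rig import bot
import pickle
C={n:bot.capture(n) for n in("scene","top")}
pickle.dump({n:{k:C[n][k] for k in("intrinsics","pose")} for n in C},open("cam.pkl","wb"))
T=lambda pts,k,x0,y0:[((u+.5)/k-.5+x0,(v+.5)/k-.5+y0) for u,v in pts]
def fit(obs,p0,dz=0):
    def r(q):
        return np.concatenate([(proj(C[n],tf(q[:3],L))-np.array(uv)+q[3+2*i:5+2*i]).ravel() for i,(n,L,uv) in enumerate(obs)])
    def f(q): return np.concatenate([(proj(C[n],tf(q,L))-np.array(uv)).ravel() for n,L,uv in obs])
    res=least_squares(f,p0,loss="soft_l1"); return res.x,res.fun.reshape(-1,2)
k=[.075,.048,.01]
F=[[.075,.048,.01],[.075,-.048,.01],[-.075,-.048,.01],[-.075,.048,.01]]
top=("top",F,T([(97,150),(216,110),(287,299),(160,347)],4,200,200))
sc=("scene",F,T([(290,180),(264,265),(22,234),(55,143)],5,326,182))
for o in([top],[sc],[top,sc]):
    x,r=fit(o,[.5,.15,.3]); print("crate",x,np.degrees(x[2]),np.abs(r).max()); 
H=[.034,.028,.032]
B=[[.034,.028,.032],[.034,-.028,.032],[-.034,-.028,.032],[-.034,.028,.032]]
S=.012
top=("top",B,T([(225,57),(413,102),(372,325),(165,287)],10,345,232))
sc=("scene",B,T([(545,55),(715,210),(515,318),(345,160)],11,240,272))
for o in([top],[sc],[top,sc]):
    x,r=fit(o,[.5,-.15,-.25]); print("lid",x,np.degrees(x[2]),r.round(1).tolist())
print(ray(C["top"],T([(297,196)],10,345,232)[0],.032),ray(C["scene"],T([(531,176)],11,240,272)[0],.032))
E
python3 fit1.py
```

```text
crate [0.4814 0.1831 0.3716] 21.28950017651833 1.3862414646862646
crate [0.486  0.1796 0.3614] 20.70776450249381 1.111178323636267
crate [0.4829 0.1827 0.3681] 21.092365011339055 1.860836362691657
lid [ 0.5    -0.1738 -0.2032] -11.644147171440022 [[-0.4, -0.4], [0.4, -0.5], [-0.5, 0.8], [0.5, 0.2]]
lid [ 0.5028 -0.1755  1.4281] 81.82164979319273 [[0.9, -0.9], [1.0, -4.3], [-0.9, 0.6], [-1.0, 3.5]]
lid [ 0.5004 -0.1731 -0.0851] -4.876838104254871 [[-2.3, 0.4], [-1.1, -2.0], [0.8, -0.3], [1.4, 1.4], [16.3, 10.5], [-14.6, 9.2], [-16.5, -13.6], [14.6, -11.2]]
[ 0.4991 -0.1747  0.032 ] [ 0.5019 -0.1744  0.032 ]
```

```bash
cat > edge.py <<'E'
from h import *
from scipy.optimize import minimize
from scipy.ndimage import map_coordinates
def grads(img,sig=1.0):
    g=cv2.GaussianBlur(img.astype(np.float32),(0,0),sig)
    return np.stack([cv2.Sobel(g,cv2.CV_32F,1,0,ksize=3),cv2.Sobel(g,cv2.CV_32F,0,1,ksize=3)],-1) # h,w,3,2
def score(p,views,segs):
    tot=0
    for c,G,w in views:
        for a,b in segs[w]:
            P=tf(p,np.array(a)+(np.array(b)-np.array(a))*np.linspace(.06,.94,30)[:,None]); uv=proj(c,P)
            d=uv[-1]-uv[0]; L=np.hypot(*d); n=np.array([-d[1],d[0]])/L
            v=0
            for ch in range(3):
                gx=map_coordinates(G[:,:,ch,0],uv.T[::-1],order=1);gy=map_coordinates(G[:,:,ch,1],uv.T[::-1],order=1)
                v+=abs((gx*n[0]+gy*n[1]).mean())
            tot+=v*L
    return -tot
def efit(p0,views,segs,mm=(.006,.006,.08)):
    best=None
    rng=np.random.default_rng(0)
    for k in range(25):
        q=np.array(p0)+rng.uniform(-1,1,3)*mm*(k>0)
        sc=np.array([.002,.002,.03])
        r=minimize(lambda z:score(z*sc,views,segs),q/sc,method="Nelder-Mead",options=dict(xatol=.01,fatol=.1))
        if best is None or r.fun<best[1]: best=(r.x*sc,r.fun)
    return best
def rect(x0,x1,y0,y1,z):
    P=[(x0,y0,z),(x1,y0,z),(x1,y1,z),(x0,y1,z)]; return [(P[i],P[(i+1)%4]) for i in range(4)]
E
cat > fit2.py <<'E'
from edge import *
import pickle
C=pickle.load(open("cam.pkl","rb"))
I={n:cv2.imread(f"pics/{n}0.png") for n in C}
G={n:grads(I[n]) for n in C}
foot=rect(-.075,.075,-.048,.048,.010)
crate={"top":foot+[((-.049,-.028,.087),(-.049,.028,.087)),((-.039,-.028,.087),(-.039,.028,.087)),((.039,-.028,.087),(.039,.028,.087)),((.049,-.028,.087),(.049,.028,.087))],
 "scene":foot[0:2]+[((-.049,-.028,.087),(-.049,.028,.087)),((-.039,-.028,.01),(-.039,-.028,.087)),((-.049,-.028,.01),(-.049,-.028,.087)),((-.039,-.028,.075),(.039,-.028,.075)),((-.039,.028,.075),(.039,.028,.075))]}
b=rect(-.034,.034,-.028,.028,.032)
lid={"top":b,"scene":b+[((.034,-.028,.018),(.034,.028,.018))]}
rk=[]
for y0,y1 in((-.076,-.068),(-.004,.004),(.068,.076)): rk+=rect(-.028,.028,y0,y1,.038)
rack={"top":rk,"scene":rk+[((.028,-.076,0),(.028,.076,0))]}
out={}
for nm,seg,p0 in(("crate",crate,[.483,.182,.365]),("lid",lid,[.5,-.174,-.24]),("rack",rack,[.492,-.209,-.24])):
    for vs in(["top"],["scene"],["top","scene"]):
        r=efit(p0,[(C[n],G[n],n) for n in vs],seg); print(nm,vs,r[0],np.degrees(r[0][2]),r[1])
        out[nm,len(vs),vs[0]]=r[0]
    k=out[nm,2,"top"]
    for n in C:
        im=crop(I[n],0,0,640,480,4); 
        for a,bb in seg[n]:
            q=(proj(C[n],tf(k,[a,bb]))*4+1.5).astype(int); cv2.line(im,q[0].tolist(),q[1].tolist(),(0,255,0),1)
        u,v=(proj(C[n],tf(k,[[0,0,.03]]))[0]*4).astype(int)
        cv2.imwrite(f"pics/ov_{nm}_{n}.png",im[max(0,v-200):v+200,max(0,u-200):u+200])
pickle.dump(out,open("fit.pkl","wb"))
ims=[np.hstack([cv2.resize(cv2.imread(f"pics/ov_{nm}_{n}.png"),(266,266)) for nm in("crate","lid","rack")]) for n in("top","scene")]
cv2.imwrite("pics/ov_all.png",np.vstack(ims))
E
python3 fit2.py
```

```text
crate ['top'] [0.4709 0.1809 0.3445] 19.738250933117914 -38897.72445831506
crate ['scene'] [0.4839 0.1806 0.362 ] 20.743618448572363 -42012.340990211946
crate ['top', 'scene'] [0.4829 0.1813 0.3573] 20.472763996383247 -71659.70900525247
lid ['top'] [ 0.4956 -0.1735 -0.2648] -15.172547014552785 -23914.685274073574
lid ['scene'] [ 0.5091 -0.1784 -0.2761] -15.816749480661562 -46580.78137825109
lid ['top', 'scene'] [ 0.501  -0.1757 -0.2726] -15.618627521807179 -65346.247744836386
rack ['top'] [ 0.4865 -0.2043 -0.2779] -15.924828155511522 -39761.575125817006
rack ['scene'] [ 0.4924 -0.2076 -0.2884] -16.525323907256357 -76307.21486268943
rack ['top', 'scene'] [ 0.4924 -0.2064 -0.2931] -16.794022592550835 -110826.58037813487
```

View pics/ov_all.png

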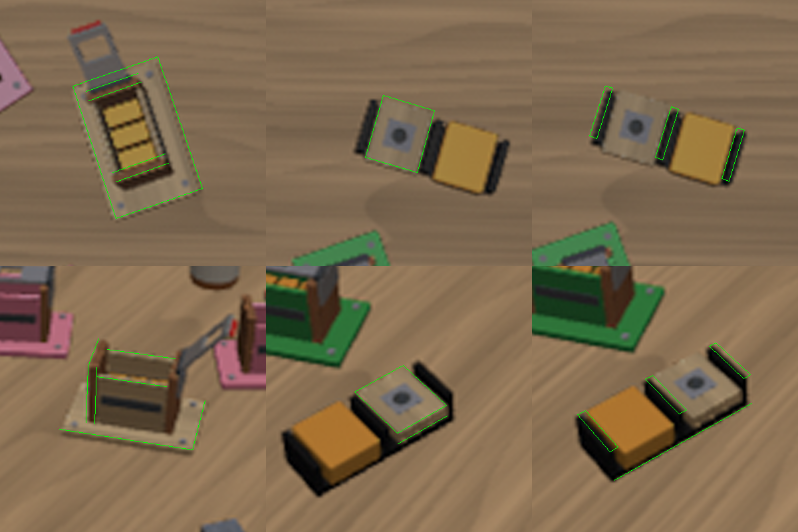

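Run:
```python
import cv2,numpy as np
a=[cv2.imread(f"pics/ov_{n}.png") for n in("crate_top","crate_scene","lid_top","lid_scene")]
f=lambda x:cv2.resize(x[60:340,60:340],(400,400))
g=lambda x:cv2.resize(x[100:300,100:300],(300,300))
im=np.zeros((600,800,3),np.uint8); 
im[:400]=np.hstack([f(a[0]),f(a[1])]); im[400:,:300]=g(a[2])[50:250]; im[400:,300:600]=g(a[3])[50:250]
cv2.imwrite("pics/ov2.png",im)
```

```text
(no output)
```

View pics/ov2.png

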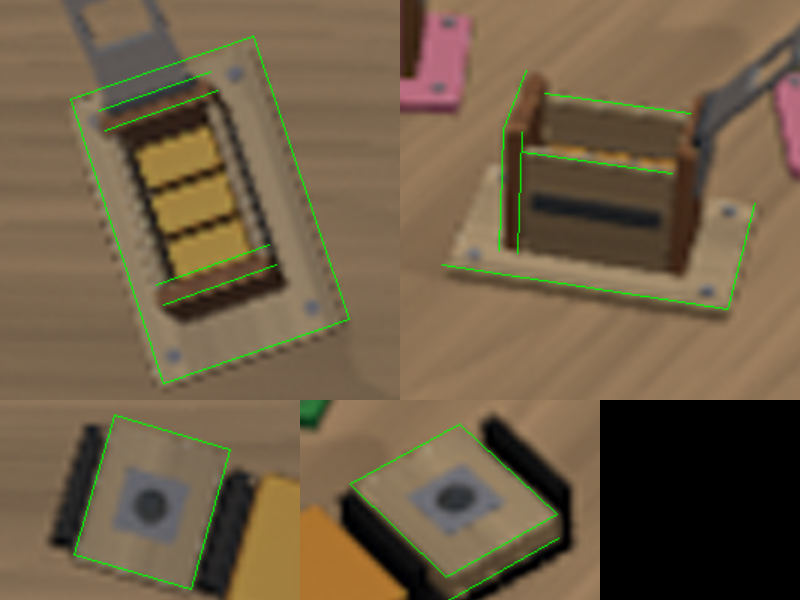

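```bash
cat > go.py <<'E'
import sys
from h import *
from rig import bot
def delta(p,head=None):
    s=bot.read_state(); R=s["tcp_rot"]; d=(np.array(p)-s["position"])*1000
    h=np.degrees(np.arctan2(R[1,1],R[0,1]))
    print("pos",s["position"],"heading y",round(h,2),"tool shift mm",(R.T@d).round(2), "yaw",None if head is None else round(((h-head+90)%180)-90,2),"t",round(s["time_s"],2),"F",s["force"].round(1),"j",s["joint_positions"].round(0))
if __name__=="__main__":
    a=[float(x) for x in sys.argv[1:]]; delta(a[:3],a[3] if len(a)>3 else None)
E
python3 go.py .501 -.175 .2 -15.5
python3 - <<'E'
from h import *
import pickle
C=pickle.load(open("cam.pkl","rb"))
print("bottle",ray(C["scene"],(337,138),0),"jar",ray(C["scene"],(388,171),0),"bin/robot base px",proj(C["top"],[[0,0,0],[.1,0,0]]),proj(C["scene"],[[0,0,0]]))
print("pink1",ray(C["top"],(180,226),0.01),"pink2",ray(C["top"],(220,336),0.01),"green",ray(C["top"],(359,318),.01))
print("tcp px",proj(C["top"],[[.215,.5862,.2327]]),proj(C["scene"],[[.215,.5862,.2327]]))
E
```

```text
pos [0.2151 0.5863 0.2329] heading y 69.84 tool shift mm [  33.65 -616.16  530.73] yaw 85.34 t 0.2 F [-0.2  0.4 -0.2] j [ 60.  30.  82.  -0.  68. -10.]
bottle [0.1081 0.6399 0.    ] jar [0.408  0.5221 0.    ] bin/robot base px [[307.716  433.3206]
 [308.5649 395.5076]] [[202.0167 201.135 ]]
pink1 [0.5639 0.3784 0.01  ] pink2 [0.256  0.2494 0.01  ] green [ 0.3138 -0.1355  0.01  ]
tcp px [[ 61.7565 351.3242]] [[354.7881  91.2026]]
```

```bash
python3 -m inch '{"dp":[[0,-10,9],[0,-20,18],[0,-27,23],[0,-27,23],[0,-27,23],[0,-27,23],[0,-27,23],[0,-27,23],[0,-27,23],[0,-27,23],[0,-27,23],[0,-27,23],[0,-27,23],[0,-27,23],[0,-27,23],[0,-27,23],[0,-27,23],[0,-27,23],[0,-27,23],[0,-27,23]],"yaw":[0,0,0,0,0,0,0,0,0,0,0,0,0,0,0,0,0,0,0,0]}'; python3 go.py .501 -.175 .15 -15.5
```

```text
time_s: 1.87
position: [0.4518, -0.0515, 0.2336]
tcp_rot: [[0.0, 0.345, 0.939], [0.0, 0.939, -0.345], [-1.0, 0.0, 0.0]]
force: [1.2, 0.8, -0.3]
opening: 0.997
pos [ 0.4518 -0.0515  0.2336] heading y 69.81 tool shift mm [ 83.61 -98.94  88.84] yaw 85.31 t 1.87 F [ 1.2  0.8 -0.3] j [-21.  17. 106.   0.  57. -90.]
```

```bash
python3 -m inch '{"dp":[[20,-25,22],[20,-25,22],[20,-25,23],[24,-24,22],[0,0,0],[0,0,0],[0,0,0],[0,0,0],[0,0,0],[0,0,0],[0,0,0],[0,0,0],[0,0,0],[0,0,0],[0,0,0],[0,0,0],[0,0,0],[0,0,0]],"yaw":[0,0,0,0,7.1,7.1,7.1,7.1,7.1,7.1,7.1,7.1,7.1,7.1,7.1,7.1,0,0]}'; python3 go.py .501 -.175 .15 -15.5
python3 - <<'E'
from h import *
from rig import bot
a=[]
s=bot.read_state();p=s["position"];R=s["tcp_rot"]
for n,(x,y) in (("top",(330,210)),("scene",(230,230))):
    c=bot.capture(n); im=c["color"][:,:,::-1].copy(); cv2.imwrite(f"pics/{n}1.png",im)
    k=5;im=crop(im,x,y,80,100,k)
    tip=p+R[:,0]*.011
    P=[tip,tip+R[:,1]*.0435,tip-R[:,1]*.0435,tip+R[:,1]*.0585,tip-R[:,1]*.0585]
    for u,v in proj(c,P): cv2.circle(im,(int((u-x)*k+2),int((v-y)*k+2)),2,(0,255,0),-1)
    a.append(im)
cv2.imwrite("pics/hov1.png",np.hstack(a))
E
```

```text
time_s: 3.37
position: [0.5009, -0.1733, 0.1495]
tcp_rot: [[-0.0, 0.965, -0.262], [0.0, -0.262, -0.965], [-1.0, -0.0, 0.0]]
force: [0.5, 0.2, 0.1]
opening: 1.001
pos [ 0.5009 -0.1733  0.1495] heading y -15.17 tool shift mm [-0.5   0.54  1.64] yaw 0.33 t 3.37 F [0.5 0.2 0.1] j [-31.  30. 100.  -0.  50. -16.]
```

View pics/hov1.png

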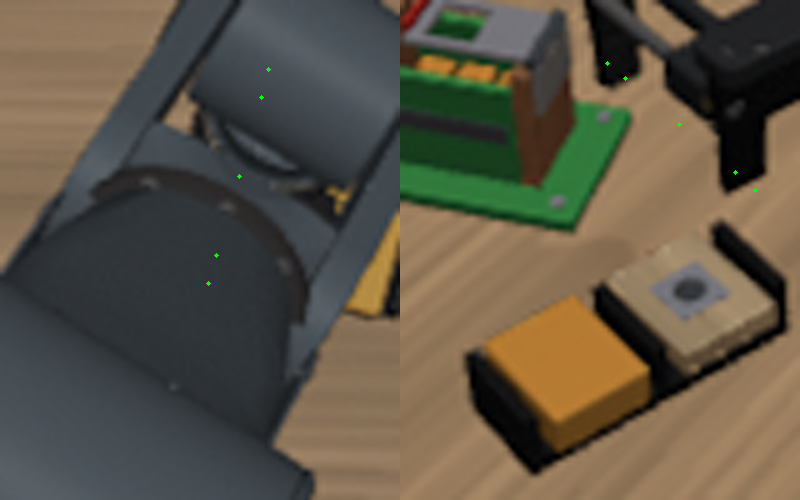

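Run:
```python
from h import *
import pickle
C=pickle.load(open("cam.pkl","rb"));c=C["scene"]
from rig import bot
s=bot.read_state();p=s["position"];R=s["tcp_rot"];tip=p+R[:,0]*.011
x,y,k=268,215,10
im=crop(cv2.imread("pics/scene1.png"),x,y,50,55,k)
for sg in(1,-1):
    for h in (0,-.05):
        Q=[tip+R[:,0]*h+sg*R[:,1]*a+R[:,2]*b for a,b in((.0435,.0095),(.0585,.0095),(.0585,-.0095),(.0435,-.0095))]
        q=((proj(c,Q)-[x,y])*k+4.5).astype(np.int32); cv2.polylines(im,[q],True,(0,255,0) if h==0 else (0,200,255),1)
cv2.imwrite("pics/hov2.png",im)
```

```text
(no output)
```

View pics/hov2.png

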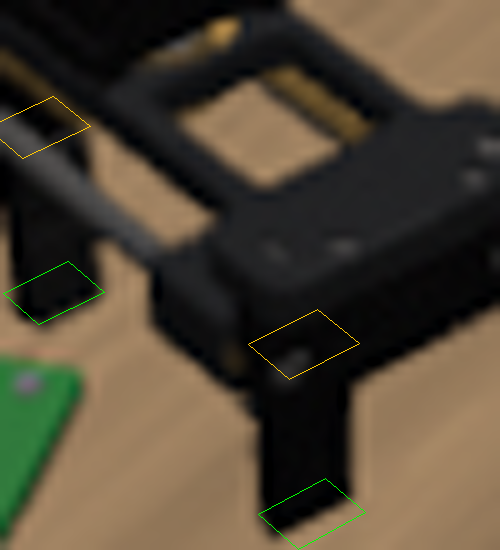

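Run:
```python
from edge import *
import pickle
C=pickle.load(open("cam.pkl","rb"));c=C["scene"]
T=lambda pts,k,x0,y0:[((u+.5)/k-.5+x0,(v+.5)/k-.5+y0) for u,v in pts]
uv=np.array(T([(715,210),(515,318),(345,160),(545,55)],11,240,272))
B=np.array([[.034,.028,.032],[.034,-.028,.032],[-.034,-.028,.032],[-.034,.028,.032]])
r=least_squares(lambda p:(proj(c,tf(p,B))-uv).ravel(),[.5,-.175,-.27]);print(r.x,np.degrees(r.x[2]),r.fun.round(1))
I=cv2.imread("pics/scene0.png");x,y,k=240,268,10
ims=[]
for p in(r.x,[.5091,-.1784,-.2761],[.501,-.1757,-.2726]):
    im=crop(I,x+25,y,50,50,8)
    x2=x+25
    for z in(.032,.018):
        for a,b in rect(-.034,.034,-.028,.028,z):
            q=((proj(c,tf(p,[a,b]))-[x2,y])*8+3.5).astype(int);cv2.line(im,q[0].tolist(),q[1].tolist(),(0,255,0),1)
    for rr,z in((.009,.032),(.001,.039)):
        th=np.linspace(0,6.28,24);q=((proj(c,tf(p,np.c_[rr*np.cos(th),rr*np.sin(th),0*th+z]))-[x2,y])*8+3.5).astype(np.int32);cv2.polylines(im,[q],True,(0,0,255),1)
    ims.append(im)
im=np.zeros((800,800,3),np.uint8);im[:400,:400]=ims[0];im[:400,400:]=ims[1];im[400:,:400]=ims[2]
cv2.imwrite("pics/ov3.png",cv2.resize(im,(600,600)))
```

```text
[ 0.5031 -0.1763 -0.2798] -16.032652165233834 [ 0.5  0.1  0.   0.9 -0.3 -0.4 -0.2 -0.7]
```

View pics/ov3.png

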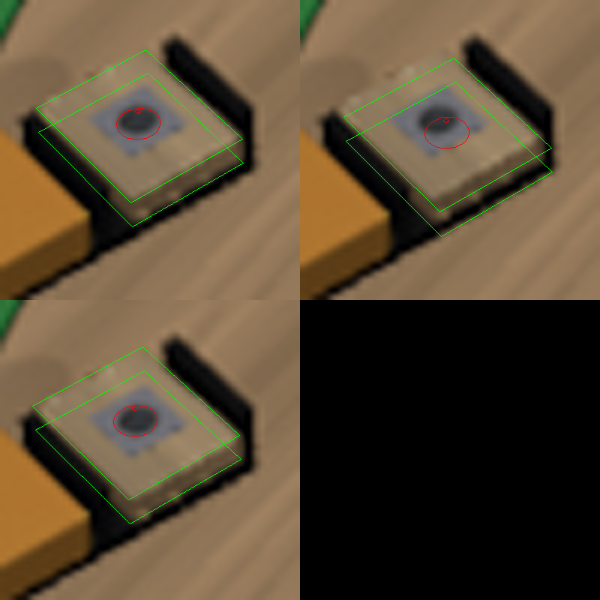

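```bash
python3 -m inch '{"dp":[[10,2,2],[15,0,0],[15,0,0],[15,0,0],[15,0,0],[15,0,0],[10,0,0],[5,0,0],[0,0,0]],"yaw":[0.5,0,0,0,0,0,0,0,0]}' 87
python3 - <<'E'
from h import *
from rig import bot
c=bot.capture("scene"); im=c["color"][:,:,::-1].copy(); cv2.imwrite("pics/scene2.png",im)
cv2.imwrite("pics/c2.png",crop(im,240,240,80,75,8))
E
python3 go.py .502 -.176 .017
```

```text
time_s: 4.22
position: [0.5017, -0.1754, 0.0482]
tcp_rot: [[-0.002, 0.962, -0.273], [0.001, -0.273, -0.962], [-1.0, -0.002, -0.001]]
force: [-0.9, 0.1, 1.2]
opening: 1.0
pos [ 0.5022 -0.1756  0.049 ] heading y -15.84 tool shift mm [32.   -0.03  0.39] yaw None t 4.27 F [-0.1  0.1 -0.7] j [-31.  40. 103.  -0.  37. -15.]
```

View pics/c2.png

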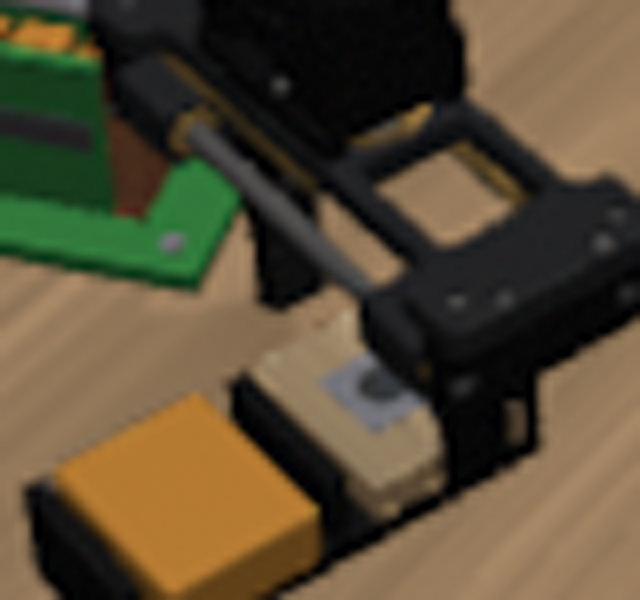

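```bash
python3 -m inch '{"dp":[[8,0,0],[8,0,0],[8,0,0],[6,0,0],[2,0,0],[0,0,0]],"yaw":[0,0,0,0,0,0]}' 87; python3 go.py .502 -.176 .017; python3 -m inch '{"dp":[[0,0,0],[0,0,0],[0,0,0],[0,0,0],[0,0,0],[0,0,0]],"yaw":[0,0,0,0,0,0]}' 55
```

```text
time_s: 4.77
position: [0.5019, -0.1755, 0.0168]
tcp_rot: [[-0.001, 0.962, -0.273], [0.001, -0.273, -0.962], [-1.0, -0.001, -0.0]]
force: [0.5, 0.6, 0.2]
opening: 1.001
pos [ 0.5019 -0.1755  0.0168] heading y -15.86 tool shift mm [-0.23  0.23  0.48] yaw None t 4.77 F [0.5 0.6 0.2] j [-31.  43. 104.  -0.  33. -15.]
time_s: 5.27
position: [0.5023, -0.1757, 0.0178]
tcp_rot: [[0.0, 0.962, -0.273], [-0.0, -0.273, -0.962], [-1.0, 0.0, 0.0]]
force: [-0.7, 0.1, 1.5]
opening: 0.779
```

Gripped at 67.8 mm, which matches the lid. But at this grip height the fingertips would reach the bench before the lid does, so I'll regrip about 8 mm higher.

```bash
python3 -m inch '{"dp":[[0,0,0],[0,0,0],[0,0,0],[-4,0,0],[-4,0,0],[0,0,0],[0,0,0]],"yaw":[0,0,0,0,0,0,0]}' 80;  python3 -m inch '{"dp":[[0,0,0],[0,0,0],[0,0,0],[0,0,0],[0,0,0]],"yaw":[0,0,0,0,0]}' 55; python3 -m inch '{"dp":[[-4,0,0],[-8,0,0],[-12,0,0],[-16,0,0],[-16,0,0],[-10,0,0],[-5,0,0],[0,0,0]],"yaw":[0,0,0,0,0,0,0,0]}'; python3 go.py .48 -.01 .09 20.5;  python3 - <<'E'
from h import *
from rig import bot
c=bot.capture("scene"); im=c["color"][:,:,::-1].copy(); cv2.imwrite("pics/scene3.png",im)
cv2.imwrite("pics/c3.png",crop(im,240,230,80,85,7))
E
```

```text
time_s: 5.85
position: [0.5027, -0.1759, 0.026]
tcp_rot: [[0.001, 0.962, -0.273], [-0.001, -0.273, -0.962], [-1.0, 0.001, 0.0]]
force: [0.2, -0.4, -1.0]
opening: 0.919
time_s: 6.27
position: [0.5023, -0.1757, 0.0255]
tcp_rot: [[-0.0, 0.962, -0.273], [0.0, -0.273, -0.962], [-1.0, -0.0, -0.0]]
force: [-0.5, -0.6, 0.5]
opening: 0.78
time_s: 6.93
position: [0.503, -0.1761, 0.0979]
tcp_rot: [[0.002, 0.962, -0.273], [-0.001, -0.273, -0.962], [-1.0, 0.003, 0.001]]
force: [0.3, -0.3, -0.5]
opening: 0.775
pos [ 0.503  -0.1761  0.0979] heading y -15.85 tool shift mm [   7.62  -67.52 -153.47] yaw -36.35 t 6.93 F [ 0.3 -0.3 -0.5] j [-31.  35. 102.   0.  43. -15.]
```

View pics/c3.png

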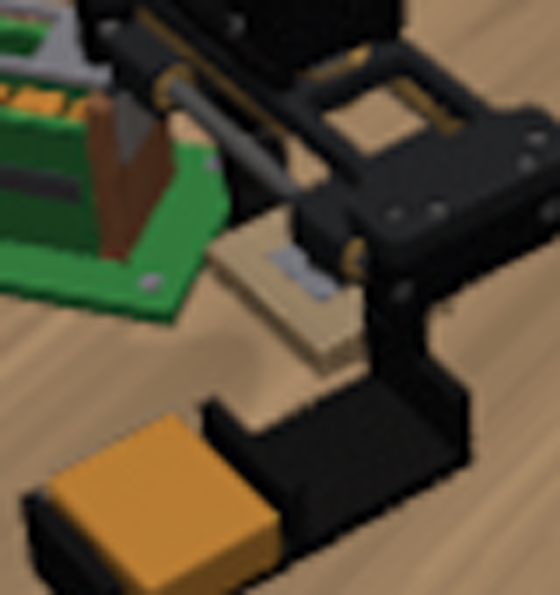

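```bash
python3 -m inch '{"dp":[[0,-3,-8],[0,-7,-18],[0,-8,-22],[0,-8,-22],[0,-8,-22],[0,-8,-22],[0,-8,-22],[0,-6,-16],[0,-2,-5],[0,0,0],[0,0,0],[0,0,0],[0,0,0],[0,0,0],[0,0,0],[0,0,0]],"yaw":[0,0,0,0,0,0,0,0,0,-6,-6,-6,-6,-6,-6.2,0]}'; python3 -m inch '{"dp":[[10,0,0],[15,0,0],[15,0,0],[15,0,0],[12,0,0],[7,0,0],[4,0,0],[2,0,0],[0,0,0]],"yaw":[0,0,0,0,0,0,0,0,0]}';  python3 go.py .49 -.01 .0155 20.5
```

```text
time_s: 8.32
position: [0.4891, -0.0091, 0.096]
tcp_rot: [[-0.001, 0.937, 0.349], [0.0, 0.349, -0.937], [-1.0, -0.001, -0.001]]
force: [-0.5, -0.4, -1.1]
opening: 0.779
time_s: 9.07
position: [0.4894, -0.0089, 0.0162]
tcp_rot: [[-0.0, 0.938, 0.347], [0.0, 0.347, -0.938], [-1.0, -0.0, -0.0]]
force: [0.4, -0.2, -1.6]
opening: 0.779
pos [ 0.4894 -0.0089  0.0162] heading y 20.3 tool shift mm [0.7  0.21 1.27] yaw -0.2 t 9.07 F [ 0.4 -0.2 -1.6] j [-14.  42. 110.  -0.  28. -34.]
```

```bash
python3 -m inch '{"dp":[[0.5,0,0],[0,0,0],[0,0,0],[0,0,0],[0,0,0],[-5,0,0],[-12,0,0],[-16,0,0],[-16,0,0],[-16,0,0],[-15,0,0],[0,0,0]],"yaw":[0,0,0,0,0,0,0,0,0,0,0,0]}' 84; python3 -m inch '{"dp":[[0,0,0],[0,0,0],[0,0,0],[0,0,0],[0,0,0],[0,0,0],[0,0,0],[0,0,0],[0,0,0],[0,0,0],[0,0,0],[0,0,0],[0,0,0],[0,0,0]],"yaw":[7,7,7,7,7,7,7,7,7,7,7,7,6,0]}' 87
python3 - <<'E'
from h import *
from rig import bot
a=[]
for n,(x,y) in (("top",(285,190)),("scene",(260,180))):
    c=bot.capture(n); im=c["color"][:,:,::-1].copy(); cv2.imwrite(f"pics/{n}4.png",im)
    a.append(crop(im,x,y,80,80,5))
cv2.imwrite("pics/c4.png",np.hstack(a))
E
python3 go.py .49 -.01 .0155 -69.7
```

```text
time_s: 10.07
position: [0.4911, -0.0091, 0.0988]
tcp_rot: [[0.005, 0.938, 0.348], [-0.001, 0.348, -0.938], [-1.0, 0.005, 0.003]]
force: [-0.3, -0.6, 0.2]
opening: 0.967
time_s: 11.23
position: [0.4891, -0.0088, 0.0956]
tcp_rot: [[-0.001, 0.346, -0.938], [0.0, -0.938, -0.346], [-1.0, -0.0, 0.001]]
force: [-0.4, -0.7, 0.0]
opening: 1.0
pos [ 0.4892 -0.0088  0.0957] heading y -69.5 tool shift mm [80.22  1.46 -0.42] yaw 0.2 t 11.33 F [0.1 0.1 0.9] j [-14.  33. 108.  -0.  39.  55.]
```

View pics/c4.png

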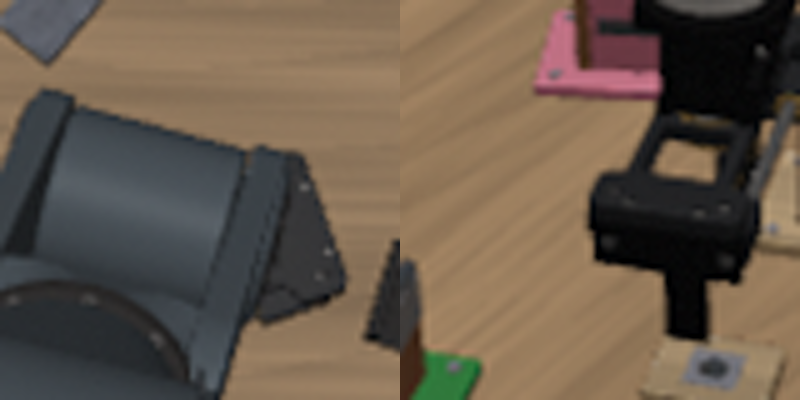

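Run:
```python
from edge import *
import pickle
C=pickle.load(open("cam.pkl","rb"));c=C["scene"]
I=cv2.imread("pics/scene4.png")
p=[.4892,-.0089,np.radians(20.3)]
u,v=proj(c,tf(p,[[0,0,.02]]))[0].astype(int);x,y=u-30,v-30;k=10;im=crop(I,x,y,60,60,k)
for z in(.022,.008):
    for a,b in rect(-.034,.034,-.028,.028,z):
        q=((proj(c,tf(p,[a,b]))-[x,y])*k+4.5).astype(int);cv2.line(im,q[0].tolist(),q[1].tolist(),(0,255,0),1)
for rr,z in((.009,.022),(.001,.029)):
        th=np.linspace(0,6.28,24);q=((proj(c,tf(p,np.c_[rr*np.cos(th),rr*np.sin(th),0*th+z]))-[x,y])*k+4.5).astype(np.int32);cv2.polylines(im,[q],True,(0,0,255),1)
cv2.imwrite("pics/c4b.png",im)
```

```text
(no output)
```

View pics/c4b.png

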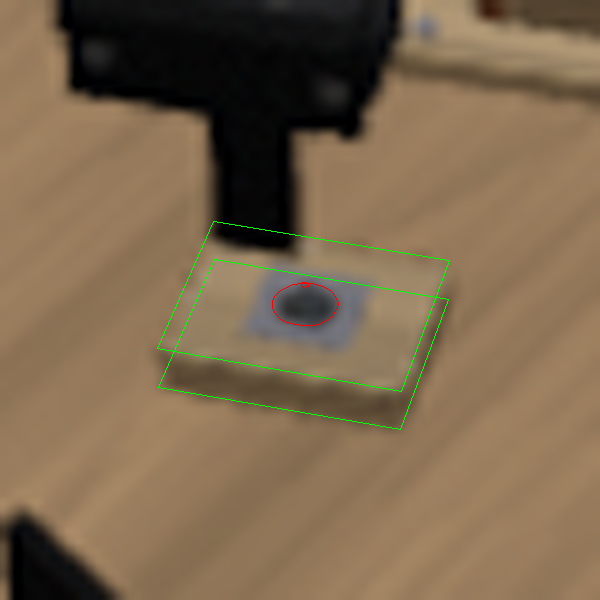

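The scene camera agrees with the lid's known pose to under 1 px. I'll grip the sides high, with the tips above the board's underside, so the fingers can't foul the side boards.

```bash
python3 -m inch '{"dp":[[10,0,0],[15,0,0],[15,0,0],[15,0,0],[10,0,0],[6,0,0],[3,0,0],[1,0,0],[0,0,0]],"yaw":[0,0,0,0,0,0,0,0,0]}' 87;  python3 go.py .489 -.009 .021 -69.7; python3 -m inch '{"dp":[[0,0,0],[0,0,0],[0,0,0],[0,0,0],[0,0,0],[0,0,0],[0,0,0]],"yaw":[0,0,0,0,0,0,0]}' 45;  python3 go.py .489 -.009 .021 -69.7
cat > ov.py <<'E'
import sys
from edge import *
import pickle
C=pickle.load(open("cam.pkl","rb"))
def ovc(p,out,img,n="scene",k=8,w=80,h=75,off=(0,0)):
    c=C[n];I=cv2.imread(img);u,v=proj(c,tf(p,[[0,0,.06]]))[0].astype(int);x,y=u-w//2,v-h//2;im=crop(I,x,y,w,h,k)
    segs=rect(-.075,.075,-.048,.048,.01)
    for a in(-.049,.039): segs+=rect(a,a+.01,-.028,.028,.087)
    for a in(-.028,.022): segs+=rect(-.039,.039,a,a+.006,.075)
    for a in(-.049,-.039,.039,.049): segs.append(((a,-.028,.01),(a,-.028,.087)))
    for a,b in segs:
        q=((proj(c,tf(p,[a,b]))+off-[x,y])*k+k/2-.5).astype(int);cv2.line(im,q[0].tolist(),q[1].tolist(),(0,255,0),1)
    cv2.imwrite(out,im)
if __name__=="__main__":
    ovc([.4839,.1806,.362],"pics/ovc1.png","pics/scene0.png")
E
python3 ov.py
```

```text
time_s: 12.08
position: [0.4896, -0.0089, 0.0211]
tcp_rot: [[0.0, 0.348, -0.938], [-0.0, -0.938, -0.348], [-1.0, 0.0, -0.0]]
force: [0.4, 0.1, 0.8]
opening: 1.003
pos [ 0.4896 -0.0089  0.0211] heading y -69.64 tool shift mm [ 0.06 -0.06  0.59] yaw 0.06 t 12.08 F [0.4 0.1 0.8] j [-14.  42. 110.  -0.  29.  56.]
time_s: 12.67
position: [0.4895, -0.0088, 0.0212]
tcp_rot: [[0.0, 0.348, -0.938], [-0.0, -0.938, -0.348], [-1.0, 0.0, -0.0]]
force: [-0.7, 0.3, 2.4]
opening: 0.642
pos [ 0.4895 -0.0088  0.0212] heading y -69.66 tool shift mm [ 0.25 -0.02  0.54] yaw 0.04 t 12.67 F [-0.7  0.3  2.4] j [-14.  42. 110.   0.  29.  56.]
```

View pics/ovc1.png

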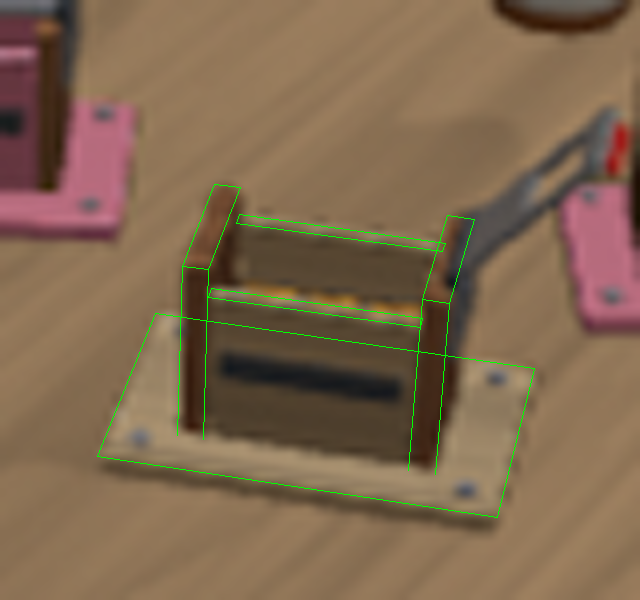

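```bash
python3 -m inch '{"dp":[[-4,0,0],[-10,0,0],[-18,0,0],[-20,0,0],[-20,0,0],[-20,0,0],[-18,0,0],[-12,0,0],[-7,0,0],[0,0,0]],"yaw":[0,0,0,0,0,0,0,0,0,0]}';python3 -m inch '{"dp":[[0,-6,-2],[0,-14,-5],[0,-20,-7],[0,-20,-7],[0,-20,-7],[0,-20,-7],[0,-20,-7],[0,-20,-7],[0,-17,-6],[0,-12,-4],[0,-7,-3],[0,-2,0],[0,0,0],[0,0,0]],"yaw":[0,0,0,0,0,0,0,0,0,0,-0.4,0,0,0]}'; python3 go.py .4856 .18 .15 -69.3;  python3 - <<'E'
from h import *
from rig import bot
a=[]
for n,(x,y) in (("top",(205,205)),("scene",(318,165))):
    c=bot.capture(n); im=c["color"][:,:,::-1].copy(); cv2.imwrite(f"pics/{n}5.png",im)
    a.append(crop(im,x,y,80,100,5))
cv2.imwrite("pics/c5.png",np.hstack(a))
E
```

```text
time_s: 13.5
position: [0.4902, -0.009, 0.1519]
tcp_rot: [[0.004, 0.348, -0.938], [-0.001, -0.938, -0.348], [-1.0, 0.002, -0.003]]
force: [-0.3, 0.0, -0.1]
opening: 0.64
time_s: 14.67
position: [0.4853, 0.1792, 0.1496]
tcp_rot: [[-0.001, 0.354, -0.935], [-0.0, -0.935, -0.354], [-1.0, 0.0, 0.001]]
force: [-0.2, 0.8, -1.5]
opening: 0.641
pos [0.4853 0.1792 0.1496] heading y -69.26 tool shift mm [-0.43 -0.68 -0.58] yaw 0.04 t 14.67 F [-0.2  0.8 -1.5] j [  8.  29. 102.  -0.  49.  77.]
```

View pics/c5.png

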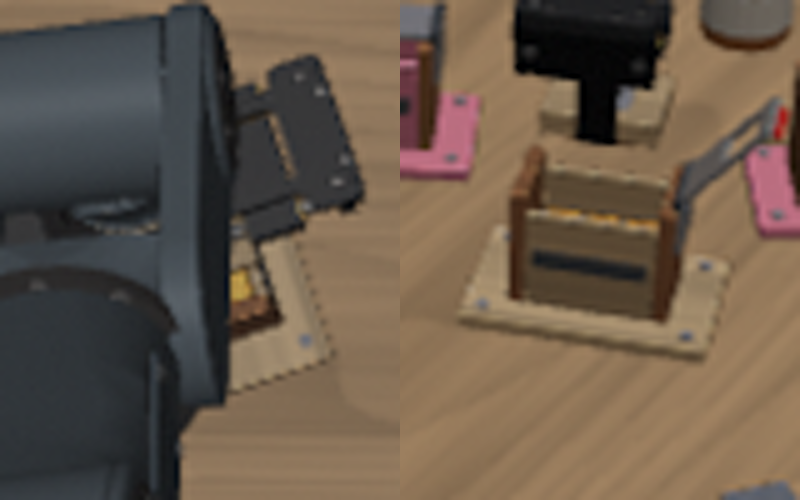

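```bash
python3 -m inch '{"dp":[[10,-0.7,-0.6],[14,0,0],[12,0,0],[6,0,0],[2,0,0],[0,0,0],[0,0,0]],"yaw":[0,0,0,0,0,0,0]}'; python3 go.py .4856 .18 .105 -69.3;  python3 - <<'E'
from edge import *
from rig import bot
c=bot.capture("scene"); I=c["color"][:,:,::-1].copy(); cv2.imwrite("pics/scene6.png",I)
s=bot.read_state(); P=s["position"]
x,y,k=340,180,10
cv2.imwrite("pics/c6.png",crop(I,x,y,60,60,k))
im=crop(I,x,y,60,60,k)
p=[P[0],P[1],np.radians(20.7)]; z0=P[2]-.021
for z in(.022,.008):
    for a,b in rect(-.034,.034,-.028,.028,z+z0):
        q=((proj(c,tf(p,[a,b]))-[x,y])*k+4.5).astype(int);cv2.line(im,q[0].tolist(),q[1].tolist(),(0,255,0),1)
p=[.4856,.180,np.radians(20.7)]
segs=[]
for a in(-.049,.039): segs+=rect(a,a+.01,-.028,.028,.087)
for a in(-.028,.022): segs+=rect(-.039,.039,a,a+.006,.075)
for a,b in segs:
    q=((proj(c,tf(p,[a,b]))-[x,y])*k+4.5).astype(int);cv2.line(im,q[0].tolist(),q[1].tolist(),(255,255,0),1)
cv2.imwrite("pics/c6b.png",im)
E
```

```text
time_s: 15.35
position: [0.4863, 0.1804, 0.1061]
tcp_rot: [[0.0, 0.354, -0.935], [0.0, -0.935, -0.354], [-1.0, 0.0, -0.0]]
force: [-0.3, -0.3, -0.6]
opening: 0.642
pos [0.4863 0.1804 0.1061] heading y -69.28 tool shift mm [1.15 0.08 0.79] yaw 0.02 t 15.35 F [-0.3 -0.3 -0.6] j [  8.  33. 104.   0.  43.  77.]
```

View pics/c6.png

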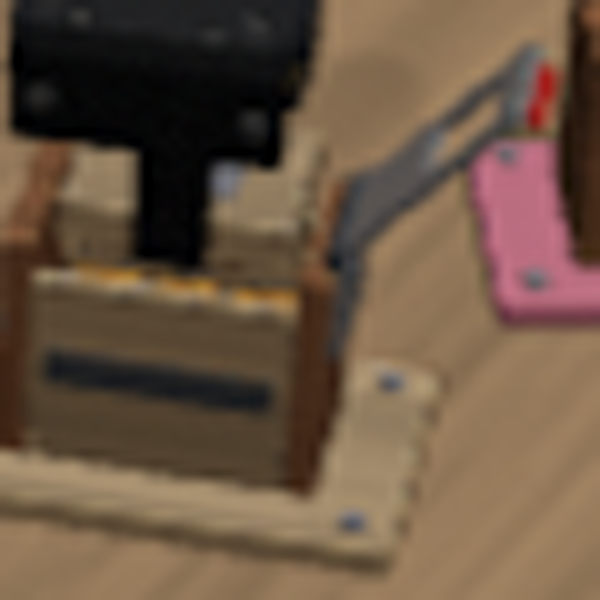

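View pics/c6b.png

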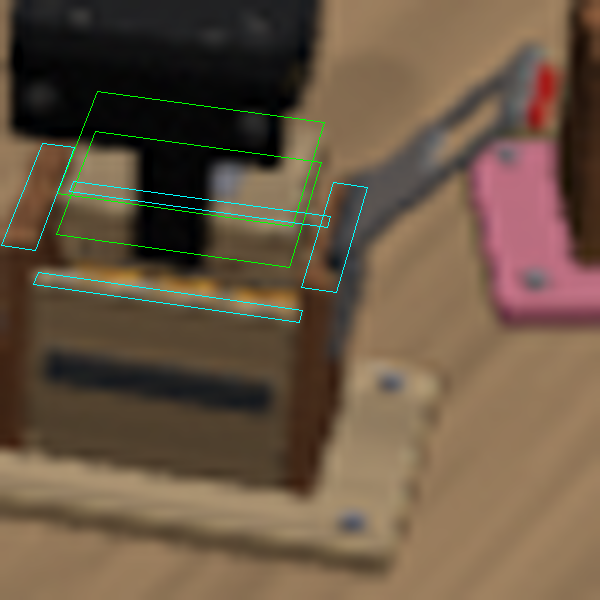

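Run:
```python
from h import *
I=cv2.imread("pics/scene6.png")
im=crop(I,335,186,46,36,17)
for i in range(0,46,5): cv2.putText(im,str(335+i),(i*17,10),0,.35,(255,255,255),1); cv2.line(im,(i*17+8,12),(i*17+8,18),(255,255,255),1)
for i in range(0,36,5): cv2.putText(im,str(186+i),(0,i*17+12),0,.35,(0,255,255),1)
cv2.imwrite("pics/c6c.png",im)
```

```text
(no output)
```

View pics/c6c.png

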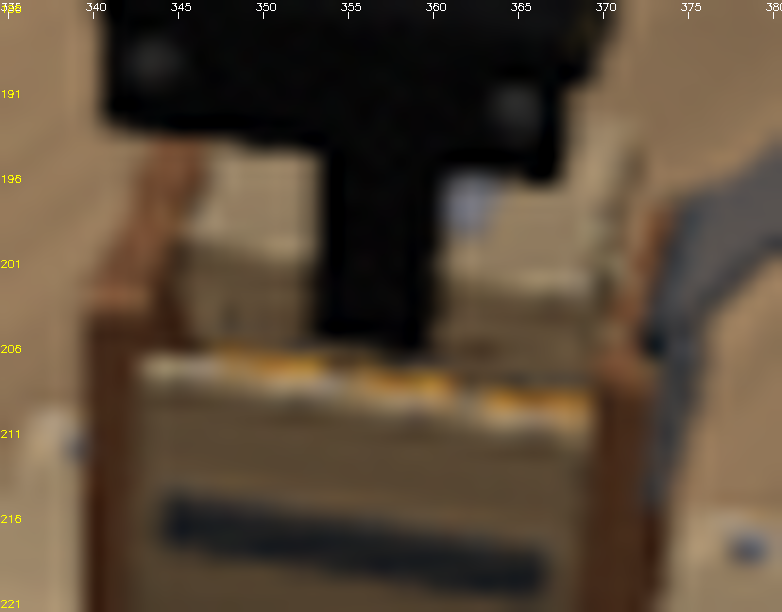

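Run:
```python
from h import *
import pickle
C=pickle.load(open("cam.pkl","rb"));c=C["scene"]
T=lambda pts:np.array([((u+.5)/17-.5+335,(v+.5)/17-.5+186) for u,v in pts])
P=np.array([.4863,.1804,np.radians(20.7)])
L=np.array([[-.034,-.028,.1071],[.034,-.028,.1071],[.034,.028,.1071]])
Cc=np.array([[-.049,-.028,.087],[-.039,-.028,.087],[.039,-.028,.087],[.049,-.028,.087],[-.039,-.028,.075],[.039,-.028,.075]])
lo=T([(185,240),(598,298),(635,125)]);co=T([(88,312),(150,312),(597,380),(655,385),(145,375),(592,435)])
print(lo-proj(c,tf(P,L)))
for P2 in([.4856,.18,np.radians(20.7)],[.4839,.1806,np.radians(20.7)],[.4829,.1813,np.radians(20.5)]): print((co-proj(c,tf(np.array(P2),Cc))).round(2).tolist())
# local jacobian: px per mm world
J=(proj(c,tf(P+[.001,0,0],L[:1]))-proj(c,tf(P,L[:1])),proj(c,tf(P+[0,.001,0],L[:1]))-proj(c,tf(P,L[:1])));print(J)
r=least_squares(lambda q:(proj(c,tf(q,Cc))-co).ravel(),[.484,.18,.36],loss="soft_l1",f_scale=.3);print(r.x,np.degrees(r.x[2]))
r=least_squares(lambda q:(proj(c,tf(np.r_[q,.361],Cc))-co).ravel(),[.484,.18]);print(r.x)
r=least_squares(lambda q:(proj(c,tf(np.r_[q,.361],L))-lo).ravel(),[.484,.18]);print(r.x)
```

```text
[[ 0.1687  0.6303]
 [ 0.9626  0.7832]
 [-0.0808  1.0106]]
[[0.02, -0.21], [0.29, -0.69], [-0.09, -0.46], [-0.15, -0.66], [0.11, -0.4], [-0.12, -0.66]]
[[0.39, 0.07], [0.67, -0.41], [0.31, -0.17], [0.26, -0.37], [0.49, -0.11], [0.29, -0.37]]
[[0.57, 0.33], [0.85, -0.15], [0.54, 0.04], [0.49, -0.17], [0.67, 0.14], [0.51, -0.16]]
(array([[0.2941, 0.1109]]), array([[ 0.1889, -0.1591]]))
[0.4841 0.1822 0.3669] 21.022183943812845
[0.4842 0.1823]
[0.4893 0.1774]
```

```bash
python3 -m inch '{"dp":[[0,-1.8,1.1],[0,-1.8,1.1],[0,0,0],[0,0,0],[3,0,0],[3,0,0],[0,0,0]],"yaw":[-0.2,0,0,0,0,0,0]}'; python3 -m inch '{"dp":[[3,0,0],[3,0,0],[0,0,0]],"yaw":[0,0,0]}';python3 -m inch '{"dp":[[2,0,0],[2,0,0],[0,0,0]],"yaw":[0,0,0]}'; python3 go.py .483 .183 .088 -69.2;  python3 - <<'E'
from h import *
from rig import bot
c=bot.capture("scene");I=c["color"][:,:,::-1].copy();cv2.imwrite("pics/scene7.png",I);cv2.imwrite("pics/c7.png",crop(I,335,186,46,36,17))
E
```

```text
time_s: 15.98
position: [0.4823, 0.183, 0.0995]
tcp_rot: [[-0.001, 0.357, -0.934], [-0.0, -0.934, -0.357], [-1.0, -0.0, 0.001]]
force: [-0.2, 0.7, -0.4]
opening: 0.639
time_s: 16.23
position: [0.4823, 0.183, 0.0934]
tcp_rot: [[-0.001, 0.357, -0.934], [-0.0, -0.934, -0.357], [-1.0, -0.0, 0.001]]
force: [-0.2, -1.0, -0.3]
opening: 0.632
time_s: 16.48
position: [0.4825, 0.183, 0.0897]
tcp_rot: [[-0.001, 0.357, -0.934], [-0.0, -0.934, -0.357], [-1.0, -0.0, 0.001]]
force: [-0.0, -0.2, -0.3]
opening: 0.643
pos [0.4825 0.183  0.0897] heading y -69.06 tool shift mm [ 1.65  0.21 -0.5 ] yaw 0.14 t 16.48 F [-0.  -0.2 -0.3] j [  8.  35. 105.   0.  40.  77.]
```

View pics/c7.png

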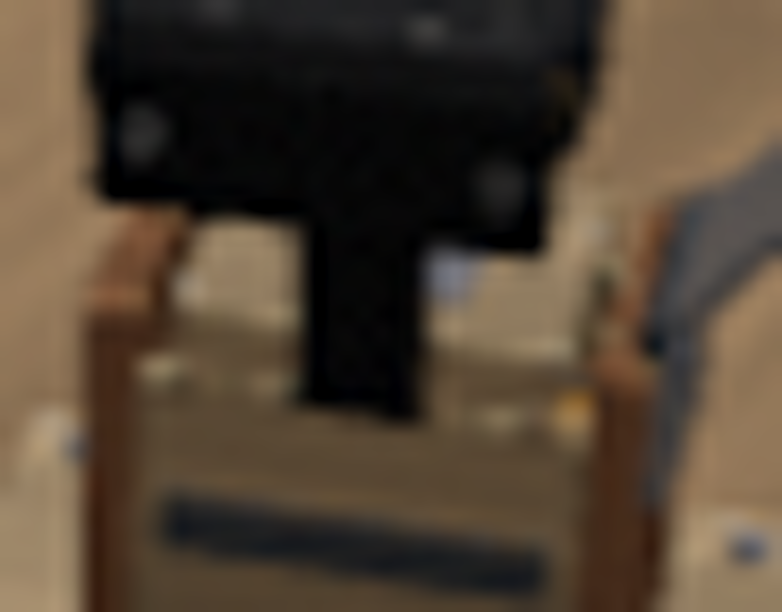

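```bash
python3 -m inch '{"dp":[[0,0.9,0.4],[0,0.9,0.4],[0,0,0],[0,0,0]],"yaw":[0,0,0,0]}'; python3 go.py .483 .183 .088 -69.2;  python3 - <<'E'
from h import *
from rig import bot
c=bot.capture("scene");I=c["color"][:,:,::-1].copy();cv2.imwrite("pics/scene8.png",I);cv2.imwrite("pics/c8.png",crop(I,335,186,46,36,17))
E
```

```text
time_s: 16.87
position: [0.4826, 0.181, 0.0902]
tcp_rot: [[0.0, 0.357, -0.934], [0.0, -0.934, -0.357], [-1.0, 0.0, -0.0]]
force: [0.4, -0.0, -0.9]
opening: 0.644
pos [0.4826 0.181  0.0902] heading y -69.07 tool shift mm [ 2.16 -1.71 -1.07] yaw 0.13 t 16.87 F [ 0.4 -0.  -0.9] j [  8.  35. 105.  -0.  40.  77.]
```

View pics/c8.png

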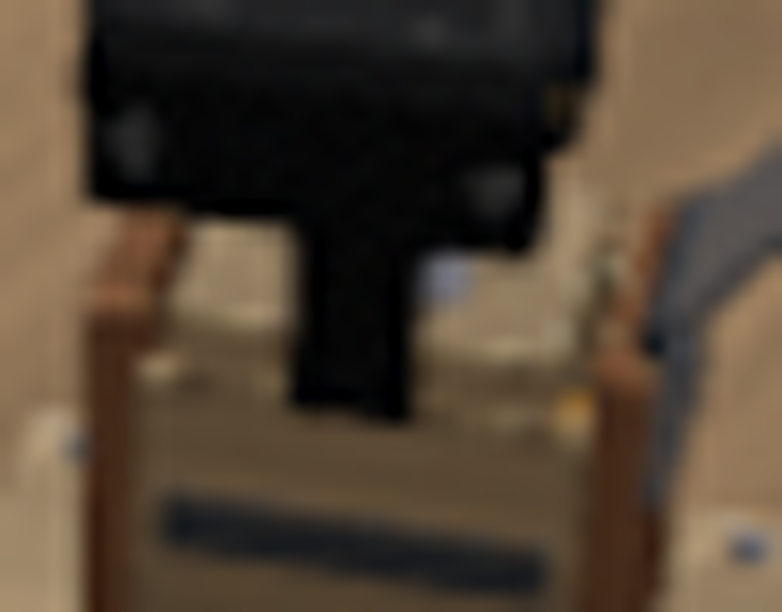

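```bash
python3 -m inch '{"dp":[[1,0,0],[1,0,0],[0,0,0],[0,0,0]],"yaw":[0,0,0,0]}';python3 -m inch '{"dp":[[0.7,0,0],[0,0,0],[0,0,0]],"yaw":[0,0,0]}'
```

```text
time_s: 17.25
position: [0.4827, 0.1811, 0.0883]
tcp_rot: [[0.0, 0.358, -0.934], [0.0, -0.934, -0.358], [-1.0, 0.0, -0.0]]
force: [-0.7, -0.3, 1.8]
opening: 0.639
time_s: 17.5
position: [0.4827, 0.1811, 0.0882]
tcp_rot: [[0.001, 0.358, -0.934], [-0.0, -0.934, -0.358], [-1.0, 0.0, -0.001]]
force: [-1.9, -0.6, 7.6]
opening: 0.636
```

```bash
python3 -m inch '{"dp":[[0.7,0,0],[0,0,0],[0,0,0]],"yaw":[0,0,0]}'
```

```text
time_s: 17.75
position: [0.4827, 0.1811, 0.0882]
tcp_rot: [[0.001, 0.358, -0.934], [0.0, -0.934, -0.358], [-1.0, 0.0, -0.001]]
force: [-1.9, -0.8, 13.9]
opening: 0.64
```

Contact came exactly at the seated height (TCP 0.0882 m). Now releasing and rising.

```bash
python3 -m inch '{"dp":[[-0.5,0,0],[0,0,0],[0,0,0],[0,0,0],[-4,0,0],[-10,0,0],[-16,0,0],[-20,0,0],[-20,0,0],[-20,0,0],[-20,0,0],[-14,0,0],[-6,0,0],[0,0,0]],"yaw":[0,0,0,0,0,0,0,0,0,0,0,0,0,0]}' 76;  python3 - <<'E'
from h import *
from rig import bot
a=[]
for n,(x,y) in (("top",(205,200)),("scene",(318,165))):
    c=bot.capture(n); im=c["color"][:,:,::-1].copy(); cv2.imwrite(f"pics/{n}9.png",im)
    a.append(crop(im,x,y,80,85,5))
cv2.imwrite("pics/c9.png",np.hstack(a))
E
```

```text
time_s: 18.92
position: [0.4835, 0.1813, 0.2191]
tcp_rot: [[0.004, 0.358, -0.934], [0.001, -0.934, -0.358], [-1.0, 0.001, -0.004]]
force: [0.1, -0.2, -0.9]
opening: 0.872
```

View pics/c9.png

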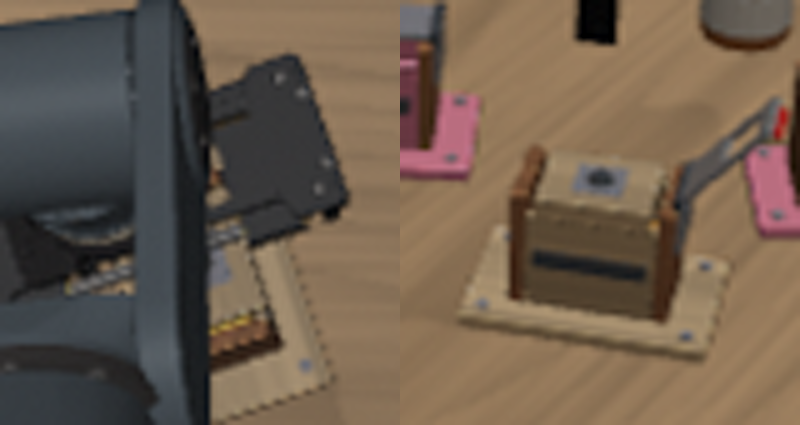

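Run:
```python
from edge import *
import pickle
C=pickle.load(open("cam.pkl","rb"));c=C["scene"]
I=cv2.imread("pics/scene9.png");x,y,k=335,186,17
im=crop(I,x,y,46,35,17)
cv2.imwrite("pics/c9b.png",im)
```

```text
(no output)
```

View pics/c9b.png

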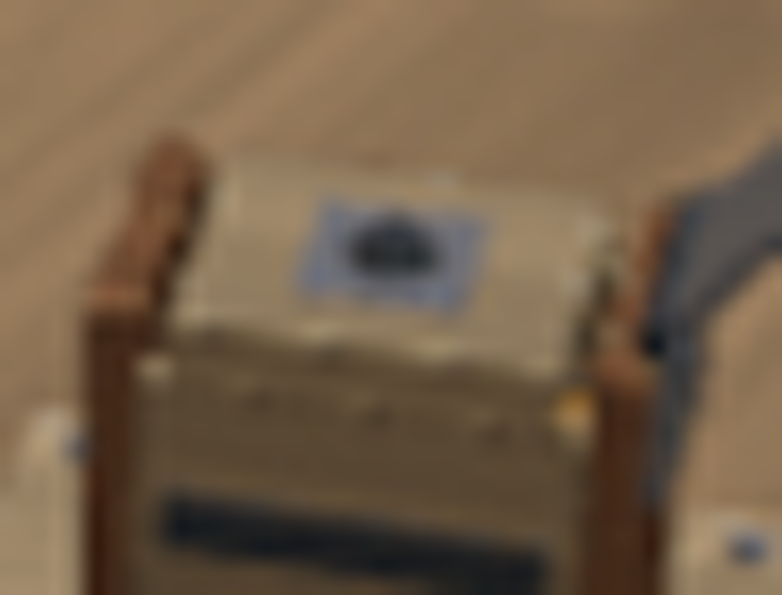

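The scene view shows the lid seated level and centred between the end boards, catch at about (438,201), with the hasp still open. Now I'll estimate the hasp angle and plan the swing.

```bash
python3 - <<'E'
from h import *
import pickle
C=pickle.load(open("cam.pkl","rb"));c=C["scene"]
im=crop(cv2.imread("pics/scene9.png"),368,178,40,40,15)
p=[.4827,.181,np.radians(20.9)]
for th in(1.95,2.1,2.2,2.3):
    pts=[[.049,0,.091],[.049-.073*np.cos(th),0,.091+.073*np.sin(th)],[.049-.073*np.cos(th),.02,.091+.073*np.sin(th)],[.049-.073*np.cos(th),-.02,.091+.073*np.sin(th)]]
    q=((proj(c,tf(p,pts))-[368,178])*15+7).astype(int); print(th,q.tolist())
    for a in q[1:]: cv2.circle(im,a.tolist(),3,(0,255*(th-1.95)/.35,255),-1)
cv2.imwrite("pics/c10.png",im)
E
python3 go.py .5929 .2231 .215 -69.1
```

```text
1.95 [[99, 364], [269, 80], [284, 26], [254, 136]]
2.1 [[99, 364], [320, 109], [333, 55], [305, 165]]
2.2 [[99, 364], [350, 132], [364, 77], [337, 188]]
2.3 [[99, 364], [378, 157], [391, 102], [365, 213]]
pos [0.4821 0.181  0.217 ] heading y -69.06 tool shift mm [   1.96    0.28 -118.48] yaw 0.04 t 19.02 F [-0.2 -0.1  0.2] j [ 8. 23. 99. -0. 58. 77.]
```

View pics/c10.png

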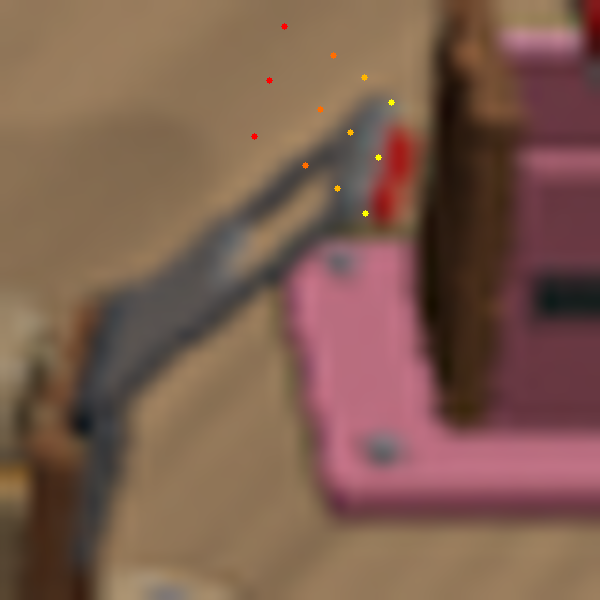

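```bash
python3 -m inch '{"dp":[[0,0,-8],[0,0,-16],[0,0,-22],[0,0,-22],[0,0,-22],[0,0,-20],[0,0,-12],[0,0,-5],[0,0,0],[10,0,0],[16,0,0],[18,0,0],[18,0,0],[14,0,0],[8,0,0],[4,0,0],[0,0,0]],"yaw":[0,0,0,0,0,0,0,0,0,0,0,0,0,0,0,0,0]}' 24
python3 - <<'E'
from h import *
from rig import bot
c=bot.capture("scene");I=c["color"][:,:,::-1].copy();cv2.imwrite("pics/scene11.png",I);cv2.imwrite("pics/c11.png",crop(I,340,140,80,80,7))
s=bot.read_state();d=s["position"]-[.4827,.181,0];e=np.array([np.cos(np.radians(20.9)),np.sin(np.radians(20.9))])
print("crate x,y mm",d[:2]@e*1000,(-d[0]*e[1]+d[1]*e[0])*1000,"tip z",(s["position"][2]-.011)*1000)
E
```

```text
time_s: 20.43
position: [0.6, 0.2262, 0.128]
tcp_rot: [[-0.003, 0.357, -0.934], [-0.001, -0.934, -0.357], [-1.0, -0.0, 0.003]]
force: [-0.5, 0.6, -0.2]
opening: 0.277
crate x,y mm 126.51172067737 0.2526345970254723 tip z 117.96774160974407
```

View pics/c11.png

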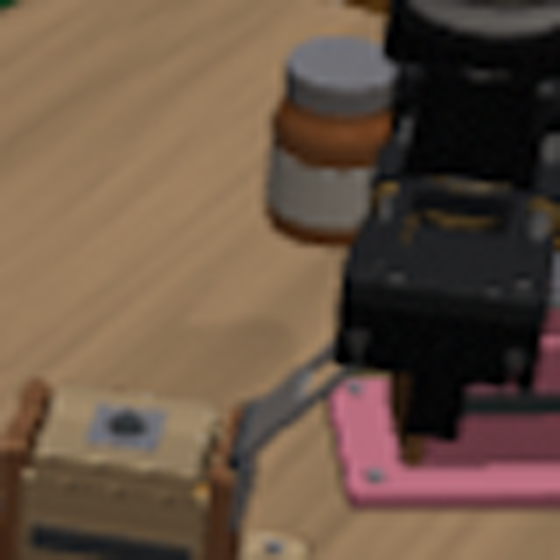

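```bash
python3 -m inch '{"dp":[[0,0,4],[-2,0,6],[-2,0,6],[-2,0,6],[-2,0,6],[-2,0,6],[0,0,0]],"yaw":[0,0,0,0,0,0,0]}';  python3 - <<'E'
from h import *
from rig import bot
c=bot.capture("scene");I=c["color"][:,:,::-1].copy();cv2.imwrite("pics/scene12.png",I);cv2.imwrite("pics/c12.png",crop(I,340,140,80,80,7))
E
```

```text
time_s: 21.07
position: [0.5724, 0.2156, 0.143]
tcp_rot: [[0.01, 0.357, -0.934], [0.004, -0.934, -0.357], [-1.0, 0.0, -0.011]]
force: [3.3, 3.6, 7.2]
opening: 0.272
```

View pics/c12.png

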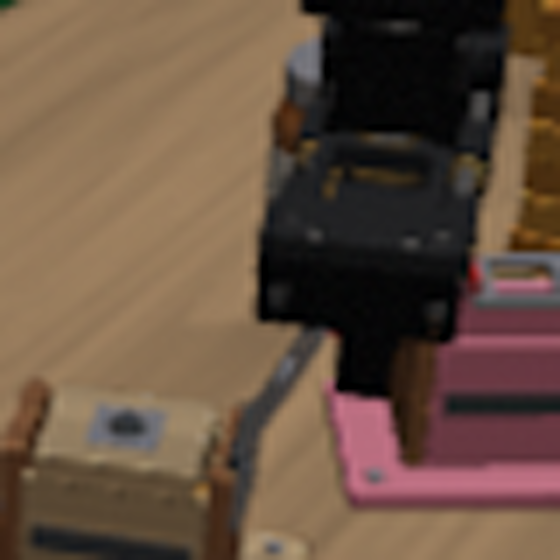

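```bash
python3 -m inch '{"dp":[[0,0,0],[0,0,0]],"yaw":[0,0]}';python3 -m inch '{"dp":[[-3,0,0],[-3,0,0],[0,0,0]],"yaw":[0,0,0]}'
```

```text
time_s: 21.28
position: [0.5706, 0.2148, 0.1409]
tcp_rot: [[0.004, 0.357, -0.934], [0.001, -0.934, -0.357], [-1.0, 0.0, -0.004]]
force: [3.2, 1.7, 2.0]
opening: 0.278
time_s: 21.53
position: [0.5678, 0.214, 0.1447]
tcp_rot: [[-0.004, 0.358, -0.934], [-0.001, -0.934, -0.358], [-1.0, -0.0, 0.004]]
force: [-1.0, 0.4, -0.0]
opening: 0.279
```

```bash
python3 -m inch '{"dp":[[-1.3,0,5],[-1.3,0,6],[-1.3,0,6],[-1.3,0,6],[-1.3,0,6],[-1.3,0,6],[-1.3,0,6],[-1.3,0,6],[0,0,0]],"yaw":[0,0,0,0,0,0,0,0,0]}';  python3 - <<'E'
from h import *
from rig import bot
c=bot.capture("scene");I=c["color"][:,:,::-1].copy();cv2.imwrite("pics/scene13.png",I);cv2.imwrite("pics/c13.png",crop(I,320,140,80,80,7))
s=bot.read_state();d=s["position"]-[.4827,.181,0];e=np.array([np.cos(np.radians(20.9)),np.sin(np.radians(20.9))])
print("crate x,y mm",d[:2]@e*1000,(-d[0]*e[1]+d[1]*e[0])*1000,"tip z",(s["position"][2]-.011)*1000,s["force"])
E
```

```text
time_s: 22.28
position: [0.5233, 0.1971, 0.1553]
tcp_rot: [[-0.003, 0.357, -0.934], [-0.0, -0.934, -0.357], [-1.0, -0.001, 0.003]]
force: [-1.9, 3.0, -0.7]
opening: 0.28
crate x,y mm 44.23537259839578 0.518110618323667 tip z 144.33167486093495 [-1.7415  3.4435 -0.5136]
```

View pics/c13.png

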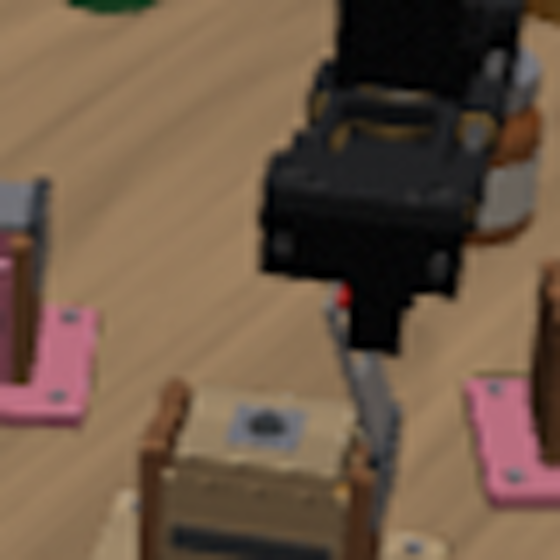

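```bash
python3 -m inch '{"dp":[[0.6,0,5],[0.6,0,5.5],[0.6,0,5.5],[2.5,0,6.7],[2.5,0,6.7],[3.3,0,2.6],[3.3,0,2.6],[3.3,0,2.6],[3.3,0,2.6],[0,0,0]],"yaw":[0,0,0,0,0,0,0,0,0,0]}';  python3 - <<'E'
from h import *
from rig import bot
c=bot.capture("scene");I=c["color"][:,:,::-1].copy();cv2.imwrite("pics/scene14.png",I);cv2.imwrite("pics/c14.png",crop(I,320,140,80,80,7))
s=bot.read_state();d=s["position"]-[.4827,.181,0];e=np.array([np.cos(np.radians(20.9)),np.sin(np.radians(20.9))])
print("crate x,y mm",d[:2]@e*1000,(-d[0]*e[1]+d[1]*e[0])*1000,"tip z",(s["position"][2]-.011)*1000,s["force"])
E
```

```text
time_s: 23.17
position: [0.4872, 0.1829, 0.1347]
tcp_rot: [[-0.002, 0.357, -0.934], [-0.001, -0.934, -0.357], [-1.0, -0.0, 0.002]]
force: [0.2, -0.8, 0.1]
opening: 0.275
crate x,y mm 5.355650813890102 0.2218580418401929 tip z 124.0315994099891 [ 0.2938  0.5226 -0.0868]
```

View pics/c14.png

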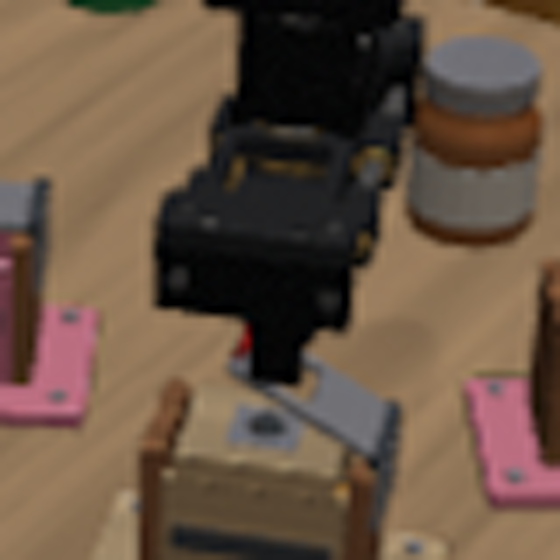

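```bash
python3 -m inch '{"dp":[[3.6,0,2],[3.6,0,2],[3.6,0,2],[3.6,0,2],[3.6,0,0.8],[3.6,0,0.8],[3,0,0.8],[2,0,0],[0,0,0]],"yaw":[0,0,0,0,0,0,0,0,0]}'; python3 -m inch '{"dp":[[1,0,0],[1,0,0],[0,0,0]],"yaw":[0,0,0]}'
```

```text
time_s: 23.97
position: [0.4781, 0.1795, 0.1084]
tcp_rot: [[-0.002, 0.357, -0.934], [-0.0, -0.934, -0.357], [-1.0, -0.0, 0.002]]
force: [-0.5, -0.6, 0.4]
opening: 0.275
time_s: 24.22
position: [0.4784, 0.1795, 0.1068]
tcp_rot: [[-0.001, 0.357, -0.934], [-0.0, -0.934, -0.357], [-1.0, -0.0, 0.001]]
force: [0.5, -0.5, 0.0]
opening: 0.278
```

```bash
python3 -m inch '{"dp":[[1,0,0],[1,0,0],[0,0,0]],"yaw":[0,0,0]}'; python3 -m inch '{"dp":[[0.8,0,0],[0,0,0],[0,0,0]],"yaw":[0,0,0]}'; python3 -m inch '{"dp":[[0.5,0,0],[0,0,0],[0,0,0]],"yaw":[0,0,0]}'
```

```text
time_s: 24.47
position: [0.4786, 0.1796, 0.1048]
tcp_rot: [[-0.0, 0.357, -0.934], [0.0, -0.934, -0.357], [-1.0, -0.0, 0.0]]
force: [-0.3, -0.2, -0.4]
opening: 0.275
time_s: 24.72
position: [0.4787, 0.1796, 0.1044]
tcp_rot: [[0.0, 0.357, -0.934], [0.0, -0.934, -0.357], [-1.0, 0.0, -0.0]]
force: [-0.7, 0.5, 3.3]
opening: 0.274
time_s: 24.97
position: [0.4787, 0.1796, 0.1043]
tcp_rot: [[0.0, 0.357, -0.934], [-0.0, -0.934, -0.357], [-1.0, 0.0, -0.0]]
force: [-1.8, -0.3, 7.3]
opening: 0.278
```

```bash
python3 -m inch '{"dp":[[0.5,0,0],[0,0,0],[0,0,0]],"yaw":[0,0,0]}'; python3 -m inch '{"dp":[[-2,0,0],[-6,0,0],[-14,0,0],[-20,0,0],[-25,0,0],[-25,0,0],[-20,0,0],[-15,0,0],[-10,0,0],[0,0,0],[0,0,0]],"yaw":[0,0,0,0,0,0,0,0,0,0,0]}';  python3 - <<'E'
from edge import *
from rig import bot
c=bot.capture("scene");I=c["color"][:,:,::-1].copy();cv2.imwrite("pics/scene15.png",I);a=crop(I,340,175,40,40,10)
b=a.copy()
p=[.4827,.181,np.radians(20.9)]
for z in(.093,):
  for s in rect(-.024,.049,-.02,.02,z):
    q=((proj(c,tf(p,s))-[340,175])*10+4.5).astype(int);cv2.line(b,q[0].tolist(),q[1].tolist(),(0,255,0),1)
cv2.imwrite("pics/c15.png",np.hstack([a,b]))
t=bot.capture("top")["color"][:,:,::-1];cv2.imwrite("pics/top15.png",t)
E
```

```text
time_s: 25.22
position: [0.4787, 0.1796, 0.1043]
tcp_rot: [[0.001, 0.358, -0.934], [-0.0, -0.934, -0.358], [-1.0, 0.0, -0.001]]
force: [-3.0, -0.7, 10.6]
opening: 0.28
time_s: 26.13
position: [0.4788, 0.1796, 0.2405]
tcp_rot: [[0.001, 0.357, -0.934], [0.0, -0.934, -0.357], [-1.0, 0.0, -0.001]]
force: [-0.0, -0.8, -1.0]
opening: 0.277
```

View pics/c15.png

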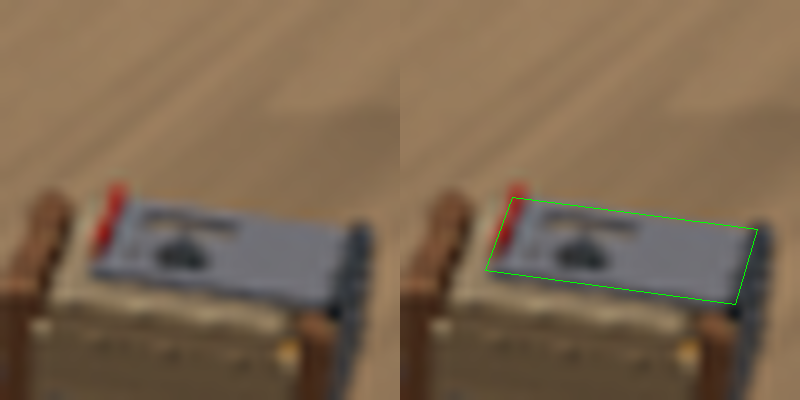

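View pics/top15.png

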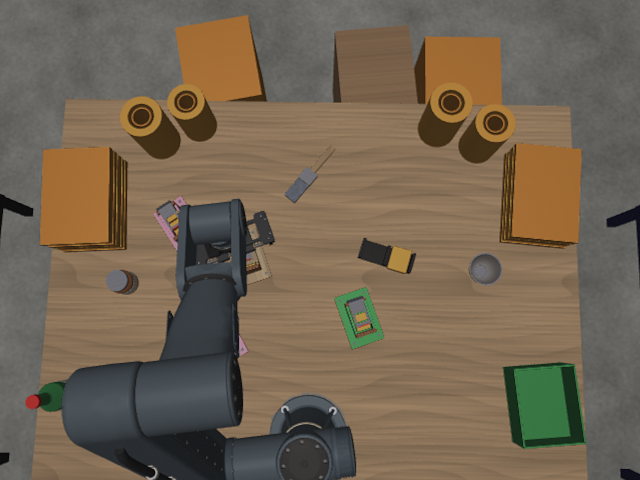

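```bash
python3 -c "
from rig import bot
print(bot.read_state()['qvel'].round(2)); print(bot.hand_in())"
```

```text
[0.12 0.5  0.17 0.04 0.08 0.07]
the job is handed in; nothing more can be done
None
```

I seated the plywood lid on the crate and closed the hasp over its catch, then handed the job in at about 26 s. Hand-in reports no verdict, so the points below are my own last checks.

- **Steps:** I took the lid from the rack by its ends, set it on the clear bench, took it by its sides and lowered it onto the crate. Then I swung the hasp over with the fingertips.
- **Lid:** it met the side boards at the expected seated height (gripper at 88.2 mm). In the scene picture it looks level and roughly centred between the end boards, with the hasp still open at that point.
- **Hasp:** the fingertips stopped on the plate at 93.3 mm, against 93 mm for fully flat. I pressed with about 11 N, and the last picture shows it flat with the catch inside its window.
- **Bystanders:** the wax bar, brush, jar and tin look unmoved in the last top view, judged by eye. The gripper ended well clear of everything, about 13 cm above the hasp.
- **Disagreements:**
  - The top camera read about 3 mm off the scene camera near the rack.
  - My crate estimates differed by up to about 4 mm, so I placed the lid between them and trimmed it by eye.
  - It may sit 1 to 2 mm off centre sideways: the catch looks slightly to one side in the window. The limit is 10 mm.

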